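# Pack the interlocking fixture blocks into their tight box

## Task

Pack the set of three loose aluminium fixture blocks (the angle, the step block and the key block) back into the low plywood box: all three upright, sitting fully down and interlocked so that they all fit, their tops level. They fit in one order only, so work out from their shapes which goes first. Let go of them, and leave the other things on the table where they are.

Things in the scene. Friction and masses are not known exactly. Their poses are not given: they have to be found in the camera images.
- case: Fixed low plywood box, open on top, origin at the centre of its underside. Outside 144 (x) x 60 (y) x 33 mm tall; walls 10, floor 6; cavity 124 x 40 mm, 27 deep. Both ends alike: the set may be packed either way round along x, each block's y across the box. Packed blocks stand proud of the rim and can be held by their 36 mm width above the walls.
- angle: Aluminium L, 36 mm wide (y), 0.17 to 0.31 kg, starts upright on its foot. Foot: x -40 to +40 mm, z 0 to 20. Leg: x -40 to -20, up to z = 60. Origin: centre of the foot's underside. Packed: foot on the box floor, leg against one end wall. Foot 80 + step's foot 40 mm share the 124 mm cavity.
- step: Aluminium staircase block, 36 mm wide (y), 0.15 to 0.29 kg, starts upright on its foot. Foot: x -20 to +20 mm, z 0 to 40. Ledge, free below: x -40 to -20, z 22 to 40. Leg: x 0 to +20, up to z = 60. Origin: centre of the foot's underside. Packed: on the box floor, ledge over the far end of the angle's foot, leg at the other end wall, x the same way as the angle's.
- key: Aluminium stubby upside-down L, 36 mm wide (y), 40 tall, 0.15 to 0.29 kg, starts upright. Leg: x -18 to +18 mm, z 0 to 40. Overhang, free below: x +18 to +56, z 22 to 40. Origin: centre of the leg's underside. Packed: on the angle's foot, between angle's leg and step's ledge (gap 40 to 44), overhang above the ledge, top level with both legs, x as the angle's.
- driver: screwdriver, black handle, about 200 mm long, lying flat. Bystander. Must not be moved.
- square: machinist's steel square lying flat, dark stock 100 x 18 x 14 mm and a thin 130 mm blade. Bystander. Must not be moved.
- vblock: small steel V-block 44 x 40 x 32 mm with a V groove in its top, standing on the table near the parts. Bystander, not part of the set. Must not be moved.
- oiljar: brown glass jar with black cap, 48 mm across, 75 mm tall. Bystander. Must not be moved.
- stub: upright steel bar stub, 28 mm across, 35 mm tall, among the parts. Bystander, not part of the set. Must not be moved.
- board: green circuit board 85 x 55 mm on four short brass legs. Bystander. Must not be moved.
- caliper: steel caliper with a black slide, 190 mm long, lying flat. Bystander. Must not be moved.

How it is judged:
By the outcome, as a careful person would: the job done as asked, in the order asked, and still so for the second after the job is handed in, with the robot touching nothing.
It also fails if it takes over 72 s, if anything falls off the work surface, if the arm or the gripper's body presses on something with over 40 N, if the wrist force passes 120 N, or if a joint passes its speed limit or range.

## Robot

A 7-joint arm with a two-finger parallel gripper is mounted at the origin on the work surface. World frame = base frame: x ahead of the robot, y to its left, z up, the work surface at z = 0. Lengths are in m, angles in rad, forces in N, time in s.
With the tool pointing down it reaches from about 0.4 to 0.85 m from the base axis. Payload 10.4 kg.
Tool frame: the origin (TCP) lies at the very end of the fingers, on their centre line; the grasp point (between the pads) lies r.pinch_z behind it (r.pinch_z is the distance from the TCP to the grasp point, in m); z points along the fingers, x is the direction in which the jaws open and shut, and the axes are right-handed (so a half turn about z gives the same grasp; the last joint's range is limited). The gripper opens to 87 mm and grips with 3 to 60 N. Pads are 19 mm wide; open, the fingers measure 117 mm over their backs; the gripper's body (75 mm by 190 mm) begins 51 mm behind the grasp point.
Start: joints at [1.166, 0.332, -0.065, 1.46, 0.022, 1.35, -0.088], TCP at [0.233, -0.58, 0.223] pointing down, gripper open.
Joint ranges: [-2.6, 2.6], [-0.5, 2.12], [-1.47, 1.34], [0.16, 2.42], [-1.27, 4.41], [0.06, 2.06], [-2.6, 2.6]. Speed limits (rad/s): [2.22, 2.22, 2.79, 2.79, 3.14, 3.14, 3.14].

## Interface

Orientations are given as a unit quaternion [x, y, z, w].
In Python, from bench import r gives the robot as it stands.
- The arm moves only by the tool carry_out, never from a script. Its argument "increments" is text: rows parted by semicolons, each of 7 numbers parted by spaces: the turn, a rotation vector about the tool's x, y, z in degrees, then the shift along the tool's x, y, z in m, then the finger opening in m, from 0 to 0.087. A call has exactly 5 rows; each row is the pose to reach, as a shift and turn from the pose measured when the call began, along the tool's axes at that moment; what a row does not reach only later rows make up. A row lasts 1/8 s, in which the tool goes at most 62.5 mm and 10.7 degrees, less where a joint would pass 70% of its speed; a pose out of reach is approached as far as the arm can. A call with a gripper value outside its range is refused whole. The fingers move at their own pace and stop on an object; "squeeze" is the grip in N (left out, the last holds). Time passes only in rows, so rows that repeat a pose let the fingers close, or fill a call up. It gives the time, the measured TCP pose, the force and the opening at its end, in the units of the state.
- r.read_state(): the state, without advancing time (a new reading comes with each control period).
- r.camera(name): name is "scene" or "top"; returns (picture, depth): 420x560x3 uint8, blue, green, red; 420x560 float32, m along the optical axis (not along the pixel's ray), 0 where there is no reading.
- r.camera_model(name): a dict with "K" (3x3 intrinsics, pixels), "k1" (the pictures are not rectified: a ray, as slopes to the right and down, at radius r is drawn at 1 + k1 r^2 times it, then the intrinsics apply), "extrinsics" (4x4, takes a point from camera to world coordinates). Camera axes: x right, y down, z forward; pixel columns grow to the right and rows downward; lengths in m; the calibration is good to about 2 mm. A picture is of the moment at which its call begins. camera_model takes no time and is no camera call.
- r.close_job(): hands the job in, once; it reports no verdict.
The state is a dict: "time": time; "joint_positions": joint angles; "joint_vel": joint speeds; "joint_torque": joint torques, N m; "ee_pos": TCP position; "eef_rot": TCP orientation; "ft_force": force on the tool from outside, world axes, zero at the start; "torque": the same for the moment, N m; "width": finger opening in m.
Only numpy, scipy, OpenCV 4.12 (cv2) and the standard library are available. Lean on these libraries where they do the work, as an engineer would, in place of code of your own. Each camera call takes 0.05 s, during which the arm holds its last target.

## Working session

There is one attempt and no reset: what is moved stays moved. The work goes in short steps, Python scripts to look and compute and a tool call to move; the robot and the scene stay as the last step left them, time stands still between calls to the robot, and variables do not carry over. Pictures are saved under pics/ and viewed, and the job is handed in when it is done.

Besides the shell and the picture viewer there is one more tool, called after ">>>" as name(argument=value, ...), one argument or row to a line, values as JSON. carry_out: Moves the arm, as the interface text tells. Its arguments: {"type":"object","properties":{"increments":{"type":"string"},"squeeze":{"type":"number"}},"required":["increments"]}

```bash
ls; mkdir -p pics; python3 - <<'E'
from bench import r
import cv2,numpy as np
print(r.read_state(), r.pinch_z)
for n in ("scene","top"):
    p,d=r.camera(n); cv2.imwrite(f"pics/{n}0.png",p); np.savez(f"{n}0.npz",p=p,d=d)
    print(n,r.camera_model(n))
E
```

```text
pics
{'time': 0.0, 'joint_positions': array([ 1.16641672,  0.3328782 , -0.06466973,  1.46091428,  0.02160903,
        1.34988568, -0.08849954]), 'joint_vel': array([-2.26723943e-04,  3.60608992e-04, -1.80293593e-04, -4.04831273e-04,
        4.88155552e-04,  7.63847013e-05,  3.14159988e-04]), 'joint_torque': array([ 2.34630534e-04, -6.23254251e+01,  2.45241757e-02, -3.89899850e+01,
       -6.15145639e-02,  3.97685997e-02,  1.02065449e-04]), 'ee_pos': array([ 0.23269557, -0.57966798,  0.22176281]), 'eef_rot': array([ 8.28422155e-01, -5.60103784e-01, -5.97606141e-04, -3.54824451e-04]), 'ft_force': array([ 0.32962443, -0.12523279, -0.96156394]), 'torque': array([ 0.0198891 , -0.04408203,  0.04889003]), 'width': 0.08742218139989036} 0.0187
scene {'K': array([[464.25395695,   0.        , 272.7837278 ],
       [  0.        , 464.25395695, 210.7351581 ],
       [  0.        ,   0.        ,   1.        ]]), 'k1': -0.09011236392316922, 'extrinsics': array([[-0.43908128,  0.56025218, -0.70237107,  1.39291805],
       [ 0.89824408,  0.25711141, -0.35644255,  0.39164921],
       [-0.0191101 , -0.78740791, -0.61613601,  0.76562496],
       [ 0.        ,  0.        ,  0.        ,  1.        ]])}
top {'K': array([[389.00832589,   0.        , 280.17802171],
       [  0.        , 389.00832589, 209.33279599],
       [  0.        ,   0.        ,   1.        ]]), 'k1': -0.04085221553100979, 'extrinsics': array([[-0.01181354, -0.99284149,  0.11885373,  0.46252149],
       [-0.99986429,  0.01036408, -0.01280603,  0.00575196],
       [ 0.01148255, -0.11898888, -0.99282919,  1.08375998],
       [ 0.        ,  0.        ,  0.        ,  1.        ]])}
```

View pics/scene0.png

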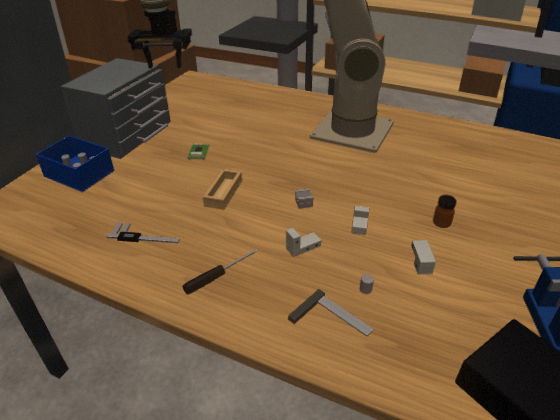

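View pics/top0.png

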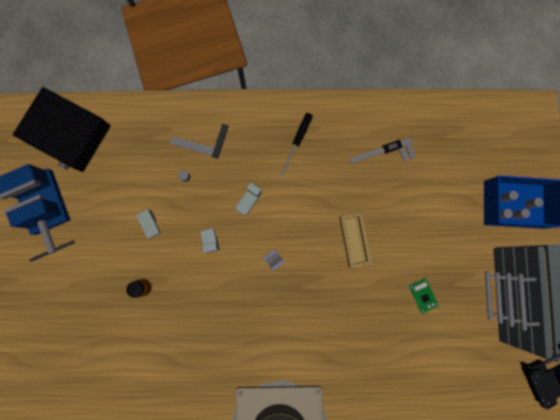

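```bash
cat > h.py <<'E'
import numpy as np,cv2
from bench import r
def cloud(n,p,d):
    m=r.camera_model(n);K=m['K'];H,W=d.shape
    uv=np.stack(np.meshgrid(np.arange(W),np.arange(H)),-1).reshape(-1,1,2).astype(np.float64)
    s=cv2.undistortPoints(uv,K,np.array([m['k1'],0,0,0.])).reshape(H,W,2)
    E=m['extrinsics']
    c=np.dstack([s,np.ones((H,W))])*d[...,None]
    X=c@E[:3,:3].T+E[:3,3]
    R=np.dstack([s,np.ones((H,W))])@E[:3,:3].T
    return X,R,E[:3,3]
def plane(R,C,u,v,z):
    # subpixel
    q=cv2.remap(R.astype(np.float32),np.float32([[u]]),np.float32([[v]]),cv2.INTER_LINEAR)[0,0].astype(float)
    return C+q*(z-C[2])/q[2]
E
python3 - <<'E'
from h import *
for n in("scene","top"):
    f=np.load(n+"0.npz");p,d=f['p'],f['d'];X,R,C=cloud(n,p,d)
    print(n)
    for nm,(x0,x1,y0,y1) in dict(table=(300,330,310,340) ,).items():
        z=X[y0:y1,x0:x1,2]; print(nm,np.median(z),z.std())
f=np.load("top0.npz");p,d=f['p'],f['d'];X,R,C=cloud("top",p,d)
for c,(u,v) in dict(angle=(249,199),step=(209,240),key=(148,224),case=(355,240),vb=(273,260),stub=(184,176)).items():
    print(c,plane(R,C,u,v,.03).round(3))
    
    w=X[v-26:v+27,u-26:u+27]; 
cv2.imwrite("pics/topz.png",cv2.resize(p[150:290,110:390],None,fx=2.8,fy=2.8,interpolation=cv2.INTER_CUBIC))
z=np.clip(X[150:290,110:390,2]/.07*255,0,255).astype(np.uint8)
cv2.imwrite("pics/topd.png",cv2.resize(z,None,fx=2.8,fy=2.8,interpolation=cv2.INTER_NEAREST))
f=np.load("scene0.npz");p=f['p']
cv2.imwrite("pics/scz.png",cv2.resize(p[150:310,190:450],None,fx=3,fy=3,interpolation=cv2.INTER_CUBIC))
E
```

```text
scene
table 0.0003289517543209608 0.05095907627962147
top
table -0.0007756823993607664 0.03618865074280191
angle [0.618 0.077 0.03 ]
step [0.507 0.185 0.03 ]
key [0.552 0.352 0.03 ]
case [ 0.503 -0.21   0.03 ]
vb [0.452 0.013 0.03 ]
stub [0.684 0.256 0.03 ]
```

View pics/topz.png

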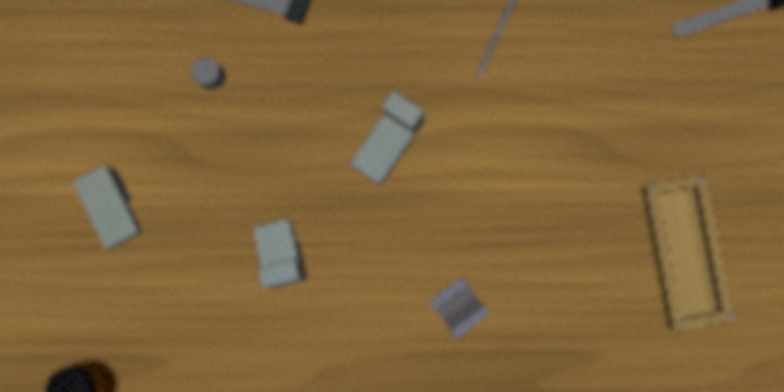

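View pics/topd.png

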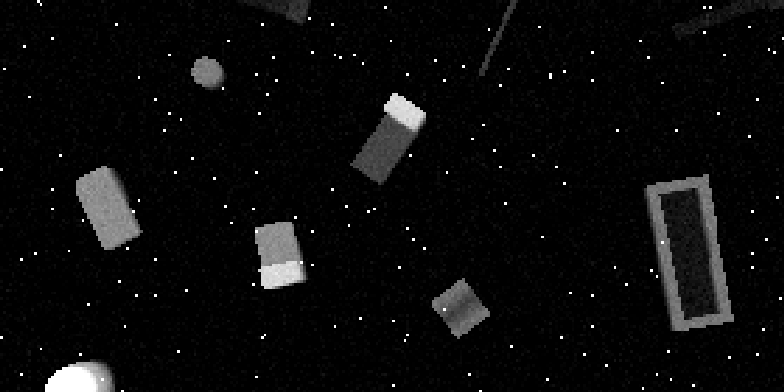

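View pics/scz.png

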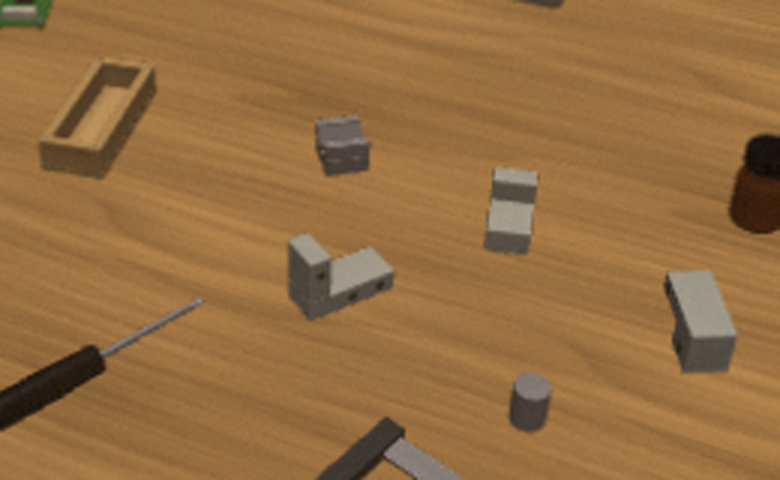

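```bash
cat >> h.py <<'E'
def face(n,p,d,c,rad,zlo,zhi,zp):
    """top-face at height zp: pixels with z in band around c; project rays to plane; return rect via moments + minAreaRect"""
    X,R,C=cloud(n,p,d)
    P=C+R*((zp-C[2])/R[...,2])[...,None]
    z=cv2.medianBlur(X[...,2].astype(np.float32),3)
    m=(z>zlo)&(z<zhi)&(np.hypot(P[...,0]-c[0],P[...,1]-c[1])<rad)
    k,lab,st,_=cv2.connectedComponentsWithStats(m.astype(np.uint8),connectivity=4)
    i=1+np.argmax(st[1:,4]); m=lab==i
    q=P[m][:,:2]; mu=q.mean(0); w,v=np.linalg.eigh(np.cov(q.T))
    L=np.sqrt(12*w); a=np.degrees(np.arctan2(v[1,1],v[0,1]))
    rc=cv2.minAreaRect(((q-mu)*1000).astype(np.float32))
    return mu*1000, L*1000, a, (np.array(rc[0])+mu*1000, rc[1],rc[2]), m.sum(), np.median(X[m][:,2])
E
python3 - <<'E'
from h import *
for n in("top","scene"):
  f=np.load(n+"0.npz");p,d=f['p'],f['d']
  for nm,a in dict(angfoot=((.61,.08),.06,.012,.03,.02),angleg=((.65,.06),.06,.05,.07,.06),
    steplow=((.51,.185),.05,.032,.047,.04),stepleg=((.49,.18),.05,.053,.067,.06),
    key=((.55,.352),.06,.03,.05,.04),case=((.503,-.21),.1,.025,.04,.033),floor=((.503,-.21),.08,.0035,.012,.006)).items():
    o=face(n,p,d,*a); print(n,nm,o[0].round(1),o[1].round(1),round(o[2],1),'rect',o[3][0].round(1),np.round(o[3][1],1),round(o[3][2],1),o[4],o[5].round(4))
E
```

```text
top angfoot [609.7  84.4] [37.  62.2] 142.8 rect [611.8  82.9] [37.1 67.3] 56.4 296 0.0192
top angleg [640.5  62.5] [20.5 36. ] 53.3 rect [640.5  62.6] [35.8 20.1] 55.4 103 0.0587
top steplow [516.3 185.8] [36.5 38.8] -146.1 rect [515.7 186. ] [40.9 37.4] 9.8 198 0.0392
top stepleg [486.7 179.5] [19.6 36.2] 104.5 rect [487. 179.] [19.7 37.2] 13.4 105 0.0589
top key [552.4 351. ] [37.8 74.3] -153.7 rect [552.8 350.7] [75.1 38.2] 27.9 389 0.0388
top case [ 503.1 -211.6] [ 77.6 166. ] -171.6 rect [ 503.6 -212.1] [143.6  61. ] 8.6 525 0.0321
top floor [ 504.8 -216.2] [ 35.5 123.5] -171.5 rect [ 504.2 -217. ] [124.7  37. ] 9.2 565 0.0054
scene angfoot [621.2  83.7] [41.2 86.8] 150.9 rect [621.5  78. ] [47.9 84.2] 52.9 339 0.0199
scene angleg [648.   62.8] [24.1 42. ] 47.0 rect [647.6  62.7] [44.4 25.4] 57.1 126 0.0595
scene steplow [517.3 185.3] [36.1 59.2] -166.4 rect [516.  185.1] [63.7 36. ] 13.3 225 0.0402
scene stepleg [491.9 179.5] [26.5 35.4] 103.4 rect [492.1 178.9] [27.7 34.4] 16.9 94 0.0595
scene key [560.  350.1] [38.5 81.6] -155.3 rect [560.7 349.7] [83.2 40.5] 25.0 415 0.0394
scene case [ 513.6 -211.3] [ 78.4 174.1] -170.3 rect [ 509.5 -212.4] [153.8  65.3] 8.9 429 0.0328
scene floor [ 487.1 -228.6] [27.7 96.5] -170.7 rect [ 485.9 -229.1] [97.4 28.3] 9.6 188 0.0067
```

```bash
cat >> h.py <<'E'
from scipy.spatial.transform import Rotation as Ro
def goal(x,y,z,th,verbose=True):
    """target TCP mm, tool-x world angle deg -> increments in the tool frame"""
    s=r.read_state(); Rm=Ro.from_quat(s['eef_rot']); t=np.radians(th)
    T=Ro.from_matrix(np.array([[np.cos(t),np.sin(t),0],[np.sin(t),-np.cos(t),0],[0,0,-1]]))
    rv=(Rm.inv()*T).as_rotvec(degrees=True)
    dp=Rm.inv().apply(np.array([x,y,z])/1000-s['ee_pos'])
    X=Rm.as_matrix()[:,0]
    print("t%.2f"%s['time'],"pos",(s['ee_pos']*1000).round(1),"th %.1f"%np.degrees(np.arctan2(X[1],X[0])),"F",s['ft_force'].round(1),"w %.4f"%s['width'],"| turn",rv.round(2),"shift",dp.round(4))
E
python3 - <<'E'
from h import *
goal(640.5,62.5,130,-126)
f=np.load("scene0.npz");X,R,C=cloud("scene",f['p'],f['d'])
u=np.array([np.cos(np.radians(206.3)),np.sin(np.radians(206.3))]);v=np.array([-u[1],u[0]])
o=np.array([.5524,.351])-u*.019
q=X[...,:2]-o; a=q@u*1000;b=q@v*1000; z=X[...,2]*1000
for lo in range(-30,70,8):
    m=(a>lo)&(a<lo+8)&(abs(b)<30)&(z>4)&(z<20); print(lo,m.sum(),end='; ')
E
```

```text
t0.10 pos [ 232.8 -579.7  221.8] th -68.1 F [ 0.6 -0.1  0.4] w 0.0869 | turn [4.000e-02 7.000e-02 5.788e+01] shift [-0.4439 -0.6177  0.0924]
-30 1; -22 72; -14 9; -6 8; 2 9; 10 5; 18 0; 26 0; 34 0; 42 0; 50 0; 58 0; 66 0;
```

>>> carry_out(
  increments="0 0 10 -0.035 -0.049 0 0.087;0 0 20 -0.07 -0.098 0 0.087;0 0 30 -0.105 -0.147 0 0.087;0 0 40 -0.14 -0.195 0.02 0.07;0 0 50 -0.175 -0.244 0.04 0.06",
  squeeze=40,
)

```text
time: 0.72
ee_pos: [0.3898, -0.3327, 0.1848]
eef_rot: [-0.518, 0.855, 0.0, 0.0]
ft_force: [2.0, -0.1, -1.2]
width: 0.0744
```

```bash
python3 -c "
from h import *
goal(640.5,62.5,130,-126)"
```

```text
t0.72 pos [ 389.8 -332.7  184.8] th -117.5 F [ 2.  -0.1 -1.2] w 0.0744 | turn [0.04 0.04 8.46] shift [-0.4663 -0.0396  0.055 ]
```

>>> carry_out(
  increments="0 0 4 -0.06 -0.005 0.02 0.055;0 0 8.5 -0.12 -0.01 0.02 0.055;0 0 8.5 -0.18 -0.015 0.02 0.055;0 0 8.5 -0.24 -0.02 0.02 0.055;0 0 8.5 -0.3 -0.025 0.02 0.055",
)

```text
time: 1.35
ee_pos: [0.5513, -0.0766, 0.1648]
eef_rot: [-0.454, 0.891, 0.001, -0.0]
ft_force: [1.3, -0.6, -0.0]
width: 0.0552
```

```bash
python3 -c "
from h import *
goal(640.5,62.5,80,-126)"
```

```text
t1.35 pos [551.3 -76.6 164.8] th -126.1 F [ 1.3 -0.6 -0. ] w 0.0552 | turn [ 0.06  0.02 -0.06] shift [-0.1649  0.0096  0.0848]
```

>>> carry_out(
  increments="0 0 0 -0.06 0.004 0 0.055;0 0 0 -0.12 0.007 0.02 0.055;0 0 0 -0.165 0.0095 0.04 0.055;0 0 0 -0.165 0.0095 0.06 0.055;0 0 0 -0.165 0.0095 0.08 0.055",
)

```text
time: 1.98
ee_pos: [0.6403, 0.0618, 0.0834]
eef_rot: [-0.453, 0.891, 0.0, -0.001]
ft_force: [0.2, -1.0, 0.7]
width: 0.0547
```

```bash
python3 - <<'E'
from h import *
goal(640.5,62.5,32,-126)
p,d=r.camera("scene");cv2.imwrite("pics/s1.png",cv2.resize(p[130:310,230:450],None,fx=3,fy=3,interpolation=cv2.INTER_CUBIC))
E
```

```text
t1.98 pos [640.3  61.8  83.4] th -126.1 F [ 0.2 -1.   0.7] w 0.0547 | turn [ 0.07 -0.04 -0.07] shift [-0.0007  0.0002  0.0514]
```

View pics/s1.png

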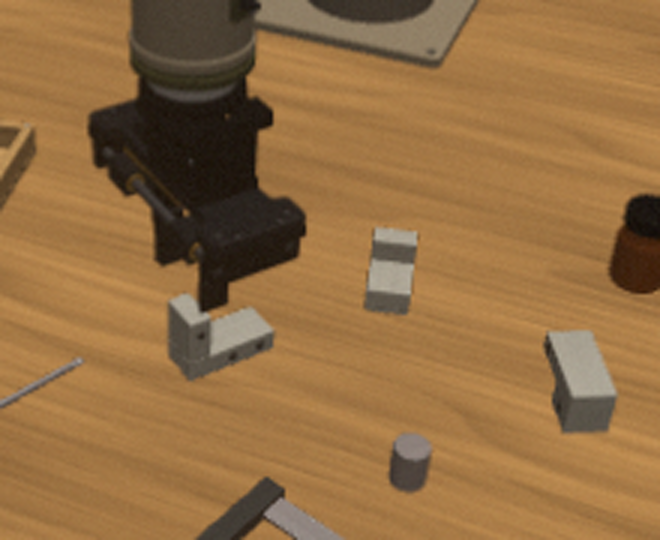

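>>> carry_out(
  increments="0 0 0 0 0 0.015 0.055;0 0 0 0 0 0.03 0.055;0 0 0 0 0 0.045 0.055;0 0 0 -0.0005 0 0.0515 0.055;0 0 0 -0.0005 0 0.0515 0.055",
)

```text
time: 2.65
ee_pos: [0.6387, 0.0612, 0.0287]
eef_rot: [-0.453, 0.891, 0.001, -0.003]
ft_force: [0.2, -0.0, 0.6]
width: 0.0553
```

>>> carry_out(
  increments="0 0 0 0 0 0 0.03;0 0 0 0 0 0 0.03;0 0 0 0 0 0 0.03;0 0 0 0 0 0 0.03;0 0 0 0 0 0 0.03",
  squeeze=45,
)

```text
time: 3.28
ee_pos: [0.6392, 0.0614, 0.0292]
eef_rot: [-0.453, 0.891, 0.001, -0.002]
ft_force: [1.8, -0.3, 3.1]
width: 0.0357
```

```bash
python3 - <<'E'
from h import *
goal(640.5,62.5,32,-126)
p,d=r.camera("scene");cv2.imwrite("pics/s2.png",cv2.resize(p[130:310,230:450],None,fx=3,fy=3,interpolation=cv2.INTER_CUBIC))
E
```

```text
t3.27 pos [639.2  61.4  29.2] th -126.1 F [ 1.8 -0.3  3.1] w 0.0357 | turn [ 0.19 -0.15 -0.11] shift [-0.0016 -0.0004 -0.0028]
```

View pics/s2.png

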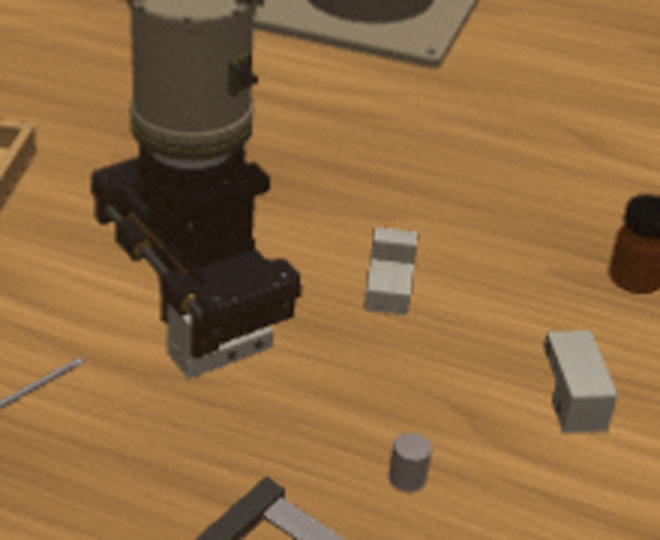

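>>> carry_out(
  increments="0 0 0 0 0 0 0.05;0 0 0 0 0 0 0.05;0 0 0 0 0 -0.006 0.05;0 0 0 0 0 -0.006 0.03;0 0 0 0 0 -0.006 0.03",
)

```text
time: 3.95
ee_pos: [0.6392, 0.0614, 0.0353]
eef_rot: [-0.453, 0.891, 0.001, -0.002]
ft_force: [0.0, 0.3, 0.4]
width: 0.037
```

>>> carry_out(
  increments="0 0 0 0 0 0 0.03;0 0 0 0 0 0 0.03;0 0 0 0 0 0 0.03;0 0 0 0 0 -0.01 0.03;0 0 0 0 0 -0.02 0.03",
  squeeze=50,
)

```text
time: 4.58
ee_pos: [0.6392, 0.0614, 0.0559]
eef_rot: [-0.453, 0.891, 0.001, -0.002]
ft_force: [-0.7, 1.0, -2.3]
width: 0.0359
```

```bash
python3 - <<'E'
from h import *
goal(640.5,62.5,150,-126)
E
```

```text
t4.58 pos [639.2  61.4  55.9] th -126.1 F [-0.7  1.  -2.3] w 0.0359 | turn [ 0.2  -0.16 -0.11] shift [-0.0014 -0.     -0.0941]
```

```bash
python3 - <<'E'
from h import *
goal(554.2,-204.4,110,-81.5)
E
```

```text
t4.58 pos [639.2  61.4  55.9] th -126.1 F [-0.7  1.  -2.3] w 0.0359 | turn [  0.25  -0.08 -44.61] shift [ 0.265  -0.0878 -0.0536]
```

>>> carry_out(
  increments="0 0 0 0 0 -0.05 0.03;0 0 -8 0.04 -0.013 -0.055 0.03;0 0 -17 0.09 -0.03 -0.055 0.03;0 0 -26 0.14 -0.047 -0.055 0.03;0 0 -35 0.19 -0.064 -0.055 0.03",
)

```text
time: 5.2
ee_pos: [0.5787, -0.1315, 0.1121]
eef_rot: [-0.702, 0.712, 0.001, -0.002]
ft_force: [0.8, -0.5, -1.7]
width: 0.0355
```

```bash
python3 - <<'E'
from h import *
goal(554.2,-204.4,110,-81.5)
E
```

```text
t5.20 pos [ 578.7 -131.5  112.1] th -90.8 F [ 0.8 -0.5 -1.7] w 0.0355 | turn [ 0.21 -0.03 -9.32] shift [0.0733 0.0235 0.0022]
```

>>> carry_out(
  increments="0.2 0 -5 0.04 0.013 0 0.03;0.2 0 -9.3 0.073 0.0235 0.002 0.03;0.2 0 -9.3 0.073 0.0235 0.002 0.03;0.2 0 -9.3 0.073 0.0235 0.002 0.03;0.2 0 -9.3 0.073 0.0235 0.002 0.03",
)

```text
time: 5.82
ee_pos: [0.5547, -0.2027, 0.1106]
eef_rot: [0.758, -0.652, 0.0, -0.0]
ft_force: [0.4, 0.0, -1.6]
width: 0.0358
```

```bash
python3 - <<'E'
from h import *
goal(554.2,-204.4,110,-81.5)
for n in("scene","top"):
    p,d=r.camera(n);np.savez(n+"1.npz",p=p,d=d)
    a=p[130:250,160:310] if n=="scene" else p[180:290,310:410]
    cv2.imwrite(f"pics/{n}1.png",cv2.resize(a,None,fx=5,fy=5,interpolation=cv2.INTER_CUBIC))
E
```

```text
t5.83 pos [ 554.7 -202.7  110.6] th -81.4 F [ 0.4  0.  -1.6] w 0.0358 | turn [-0.02 -0.01  0.08] shift [0.0016 0.0008 0.0006]
```

View pics/scene1.png

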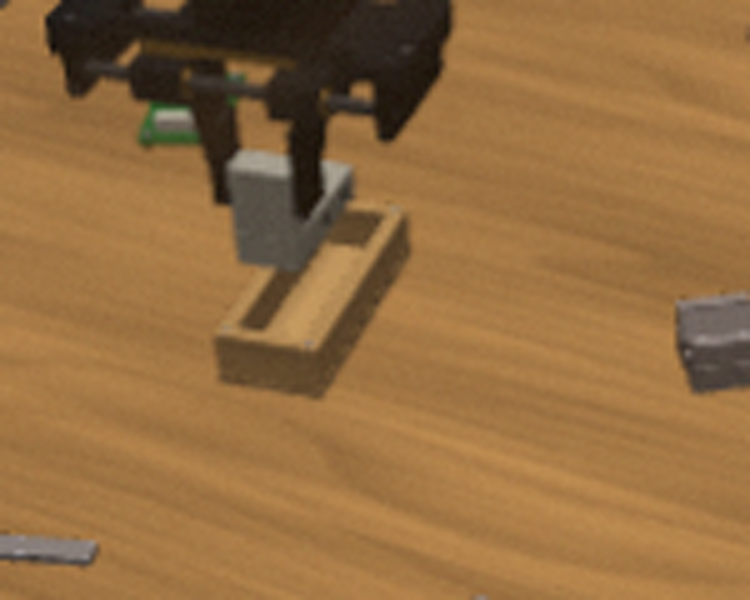

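View pics/top1.png

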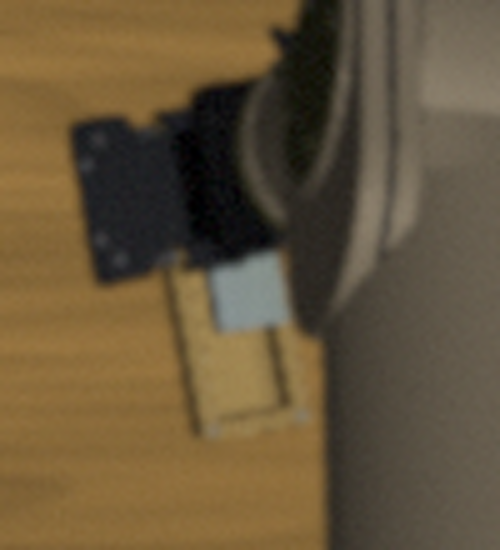

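```bash
cat >> h.py <<'E'
def edges(n,p,zp,pts,half=4,samp=None):
    """pts: (u0,v0,u1,v1) approx edge segments; subpixel max gradient along normals -> fitted line in world plane zp"""
    g=cv2.GaussianBlur(cv2.cvtColor(p,cv2.COLOR_BGR2GRAY).astype(np.float32),(0,0),.7)
    return g
E
python3 - <<'E'
from h import *
f=np.load("top1.npz");p,d=f['p'],f['d'];X,R,C=cloud("top",p,d)
zp=.0953
P=C+R*((zp-C[2])/R[...,2])[...,None]
z=X[...,2]; t=np.array([.5547,-.2027])
u=np.array([np.cos(np.radians(188.6)),np.sin(np.radians(188.6))]);v=np.array([-u[1],u[0]])
q=(P[...,:2]-t)*1000; a=q@u;b=q@v
m=(z>.085)&(z<.105)&(np.abs(b)<30)&(a>0)&(a<90)
print('foot top z',np.median(z[m]), m.sum())
# profiles: colour (blue chan) averaged in bins
B=p[...,0].astype(float)
print("across (b) blue:",[(k,int(B[(a>40)&(a<62)&(b>k)&(b<=k+2)].mean()) ) for k in range(-28,28,2)])
print("along (a):",[(k,int(B[(abs(b)<12)&(a>k)&(a<=k+2)].mean()) ) for k in range(54,90,2)])
E
```

```text
foot top z 0.09407986377976807 183
across (b) blue: [(-28, 77), (-26, 73), (-24, 76), (-22, 95), (-20, 117), (-18, 133), (-16, 143), (-14, 144), (-12, 143), (-10, 142), (-8, 142), (-6, 142), (-4, 141), (-2, 141), (0, 141), (2, 141), (4, 139), (6, 138), (8, 138), (10, 134), (12, 126), (14, 108), (16, 82), (18, 56), (20, 39), (22, 34), (24, 35), (26, 34)]
along (a): [(54, 140), (56, 140), (58, 141), (60, 142), (62, 141), (64, 136), (66, 121), (68, 93), (70, 71), (72, 70), (74, 70), (76, 68), (78, 66), (80, 66), (82, 70), (84, 68), (86, 68), (88, 66)]
```

```bash
python3 - <<'E'
from h import *
f=np.load("top0.npz");p,d=f['p'],f['d'];X,R,C=cloud("top",p,d)
zp=.033-.0009
P=C+R*((zp-C[2])/R[...,2])[...,None]
z=X[...,2]; t=np.array([.5035,-.212])
for ang in (188.0,188.5,189.0):
    u=np.array([np.cos(np.radians(ang)),np.sin(np.radians(ang))]);v=np.array([-u[1],u[0]])
    q=(P[...,:2]-t)*1000; a=q@u;b=q@v
    hi=(z>.026)&(z<.045)
    sl=[]
    # slope: mean b of side wall pixels vs a
    for side in(-1,1):
        m=hi&(abs(a)<58)&(side*b>15)&(side*b<37); c=np.polyfit(a[m],b[m],1); sl.append(np.degrees(c[0]))
    print(ang,'slope',np.round(sl,2))
ang=188.5;u=np.array([np.cos(np.radians(ang)),np.sin(np.radians(ang))]);v=np.array([-u[1],u[0]])
q=(P[...,:2]-t)*1000; a=q@u;b=q@v
B=p.astype(float).mean(2)
print('across frac',[(k,round(hi[(abs(a)<55)&(b>k)&(b<=k+2)].mean(),2),int(B[(abs(a)<55)&(b>k)&(b<=k+2)].mean())) for k in range(-42,42,2)])
print('along frac',[(k,round(hi[(abs(b)<15)&(a>k)&(a<=k+2)].mean(),2),int(B[(abs(b)<15)&(a>k)&(a<=k+2)].mean())) for k in list(range(-82,-50,2))+list(range(50,82,2))])
E
```

```text
188.0 slope [ 1.34 -0.45]
188.5 slope [ 0.84 -0.95]
189.0 slope [ 0.39 -1.48]
across frac [(-42, np.float64(0.0), 95), (-40, np.float64(0.0), 92), (-38, np.float64(0.0), 86), (-36, np.float64(0.0), 75), (-34, np.float64(0.0), 66), (-32, np.float64(0.03), 69), (-30, np.float64(0.67), 84), (-28, np.float64(1.0), 99), (-26, np.float64(0.97), 106), (-24, np.float64(1.0), 109), (-22, np.float64(1.0), 110), (-20, np.float64(0.7), 113), (-18, np.float64(0.0), 116), (-16, np.float64(0.0), 117), (-14, np.float64(0.0), 118), (-12, np.float64(0.0), 117), (-10, np.float64(0.0), 117), (-8, np.float64(0.0), 118), (-6, np.float64(0.0), 119), (-4, np.float64(0.0), 119), (-2, np.float64(0.0), 119), (0, np.float64(0.0), 119), (2, np.float64(0.0), 118), (4, np.float64(0.0), 117), (6, np.float64(0.0), 113), (8, np.float64(0.0), 109), (10, np.float64(0.0), 104), (12, np.float64(0.0), 94), (14, np.float64(0.0), 80), (16, np.float64(0.0), 68), (18, np.float64(0.27), 70), (20, np.float64(0.9), 85), (22, np.float64(1.0), 100), (24, np.float64(1.0), 106), (26, np.float64(1.0), 108), (28, np.float64(0.71), 104
[... 378 characters left out ...]
(-68, np.float64(1.0), 106), (-66, np.float64(1.0), 105), (-64, np.float64(1.0), 102), (-62, np.float64(0.3), 97), (-60, np.float64(0.0), 107), (-58, np.float64(0.0), 110), (-56, np.float64(0.0), 111), (-54, np.float64(0.0), 114), (-52, np.float64(0.0), 119), (50, np.float64(0.0), 115), (52, np.float64(0.0), 114), (54, np.float64(0.0), 109), (56, np.float64(0.0), 104), (58, np.float64(0.0), 99), (60, np.float64(0.14), 93), (62, np.float64(1.0), 95), (64, np.float64(1.0), 102), (66, np.float64(1.0), 107), (68, np.float64(1.0), 108), (70, np.float64(1.0), 104), (72, np.float64(0.0), 99), (74, np.float64(0.0), 96), (76, np.float64(0.0), 97), (78, np.float64(0.0), 97), (80, np.float64(0.0), 96)]
```

```bash
python3 - <<'E'
from h import *
goal(552.3,-207.5,80,-81.5)
E
```

```text
t5.92 pos [ 554.6 -203.   110.4] th -81.4 F [ 0.4  0.  -2.3] w 0.0358 | turn [-0.   -0.02  0.07] shift [0.0041 0.0029 0.0304]
```

>>> carry_out(
  increments="0 0 0 0.004 0.003 0.01 0.03;0 0 0 0.004 0.003 0.02 0.03;0 0 0 0.004 0.003 0.03 0.03;0 0 0 0.004 0.003 0.03 0.03;0 0 0 0.004 0.003 0.03 0.03",
)

```text
time: 6.55
ee_pos: [0.5524, -0.2074, 0.0805]
eef_rot: [0.758, -0.652, 0.0, -0.0]
ft_force: [-0.4, 0.2, -2.2]
width: 0.0353
```

```bash
python3 - <<'E'
from h import *
goal(552.3,-207.5,41,-81.5)
for n in("scene","top"):
    p,d=r.camera(n);np.savez(n+"2.npz",p=p,d=d)
    a=p[130:250,160:310] if n=="scene" else p[180:290,310:410]
    cv2.imwrite(f"pics/{n}2.png",cv2.resize(a,None,fx=5,fy=5,interpolation=cv2.INTER_CUBIC))
s=r.read_state();t=s['ee_pos'][:2]
X,R,C=cloud("top",p,d)
u=np.array([np.cos(np.radians(188.5)),np.sin(np.radians(188.5))]);v=np.array([-u[1],u[0]])
zp=s['ee_pos'][2]-.0153-.001
P=C+R*((zp-C[2])/R[...,2])[...,None]
q=(P[...,:2]-t)*1000; a=q@u;b=q@v;B=p[...,0].astype(float)
print("across (b) blue:",[(k,int(B[(a>40)&(a<62)&(b>k)&(b<=k+2)].mean()) ) for k in range(-28,28,2)])
print("along (a):",[(k,int(B[(abs(b)<12)&(a>k)&(a<=k+2)].mean()) ) for k in range(54,90,2)])
E
```

```text
t6.55 pos [ 552.4 -207.4   80.5] th -81.4 F [-0.4  0.2 -2.2] w 0.0353 | turn [-0.02 -0.02  0.07] shift [0.0001 0.0001 0.0395]
across (b) blue: [(-28, 73), (-26, 72), (-24, 77), (-22, 91), (-20, 115), (-18, 135), (-16, 142), (-14, 144), (-12, 143), (-10, 142), (-8, 143), (-6, 141), (-4, 141), (-2, 141), (0, 140), (2, 141), (4, 139), (6, 138), (8, 138), (10, 134), (12, 125), (14, 107), (16, 82), (18, 61), (20, 41), (22, 34), (24, 34), (26, 33)]
along (a): [(54, 141), (56, 140), (58, 141), (60, 141), (62, 140), (64, 135), (66, 121), (68, 93), (70, 75), (72, 72), (74, 70), (76, 68), (78, 66), (80, 69), (82, 68), (84, 68), (86, 68), (88, 73)]
```

View pics/scene2.png

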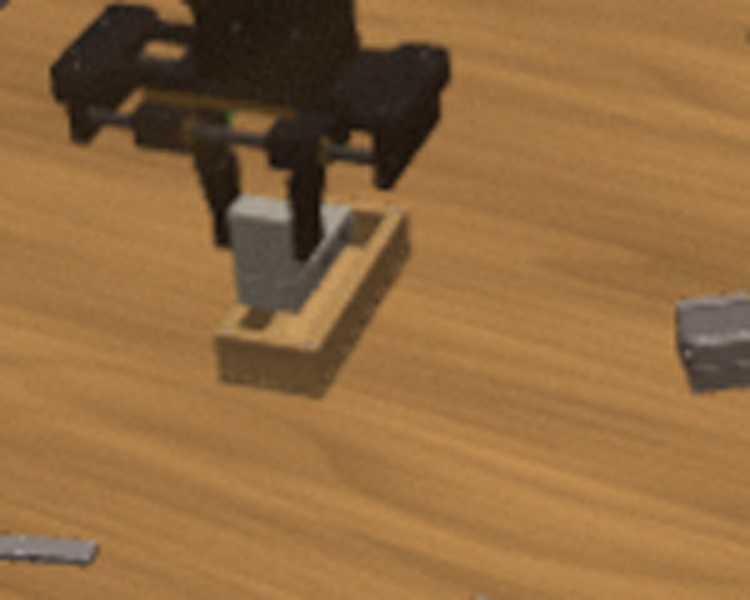

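View pics/top2.png

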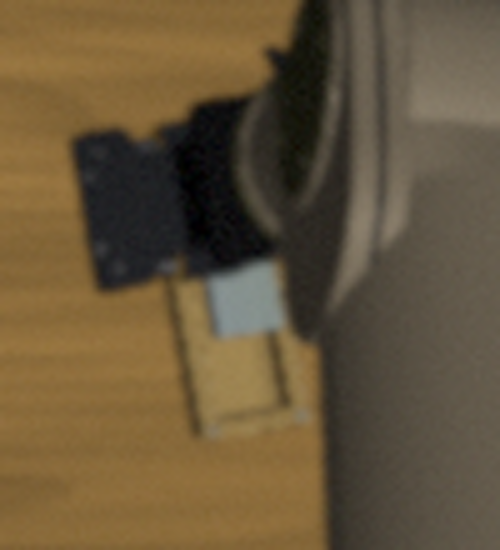

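>>> carry_out(
  increments="0 0 0 0 0 0.006 0.03;0 0 0 0 0 0.012 0.03;0 0 0 0 0 0.018 0.03;0 0 0 0 0 0.024 0.03;0 0 0 0 0 0.026 0.03",
)

```text
time: 7.28
ee_pos: [0.5523, -0.2074, 0.0542]
eef_rot: [0.758, -0.652, 0.0, 0.0]
ft_force: [0.2, 0.2, -1.4]
width: 0.0355
```

```bash
python3 - <<'E'
from h import *
goal(552.3,-207.5,41,-81.5)
E
```

```text
t7.28 pos [ 552.3 -207.4   54.2] th -81.4 F [ 0.2  0.2 -1.4] w 0.0355 | turn [-0.   -0.01  0.07] shift [ 0.0001 -0.      0.0132]
```

>>> carry_out(
  increments="0 0 0 0 0 0.005 0.03;0 0 0 0 0 0.01 0.03;0 0 0 0 0 0.0125 0.03;0 0 0 0 0 0.0135 0.03;0 0 0 0 0 0.0135 0.03",
)

```text
time: 7.9
ee_pos: [0.5523, -0.2073, 0.0412]
eef_rot: [0.758, -0.652, 0.0, 0.0]
ft_force: [-3.4, 1.8, 5.1]
width: 0.0352
```

```bash
python3 - <<'E'
from h import *
goal(552.3,-207.5,41,-81.5)
E
```

```text
t7.90 pos [ 552.3 -207.3   41.2] th -81.4 F [-3.4  1.8  5.1] w 0.0352 | turn [ 0.01 -0.02  0.08] shift [0.0002 0.     0.0002]
```

>>> carry_out(
  increments="0 0 0 0 0 0 0.055;0 0 0 0 0 0 0.055;0 0 0 0 0 0 0.055;0 0 0 0 0 -0.04 0.055;0 0 0 0 0 -0.08 0.055",
)

```text
time: 8.52
ee_pos: [0.552, -0.2071, 0.1219]
eef_rot: [0.758, -0.652, -0.0, 0.0]
ft_force: [0.2, -0.8, 0.4]
width: 0.0546
```

```bash
python3 - <<'E'
from h import *
goal(488,178.5,110,-77)
E
```

```text
t8.53 pos [ 552.  -207.1  121.9] th -81.4 F [ 0.2 -0.8  0.4] w 0.0546 | turn [ 0.04  0.02 -4.42] shift [-0.3909  0.0058  0.012 ]
```

>>> carry_out(
  increments="0 0 0 -0.06 0.001 0 0.055;0 0 -1 -0.12 0.002 0 0.055;0 0 -2 -0.18 0.003 0 0.055;0 0 -3 -0.24 0.004 0 0.055;0 0 -4.4 -0.3 0.0045 0 0.055",
)

```text
time: 9.15
ee_pos: [0.5024, 0.0905, 0.1222]
eef_rot: [0.783, -0.622, 0.0, 0.0]
ft_force: [1.0, 0.7, -0.5]
width: 0.055
```

```bash
python3 - <<'E'
from h import *
goal(488,178.5,80,-77)
p,d=r.camera("top");np.savez("top3.npz",p=p,d=d)
cv2.imwrite("pics/top3.png",cv2.resize(p[180:290,310:410],None,fx=5,fy=5,interpolation=cv2.INTER_CUBIC))
E
```

```text
t9.15 pos [502.4  90.5 122.2] th -77.0 F [ 1.   0.7 -0.5] w 0.0550 | turn [-0. -0.  0.] shift [-0.089  -0.0058  0.0422]
```

View pics/top3.png

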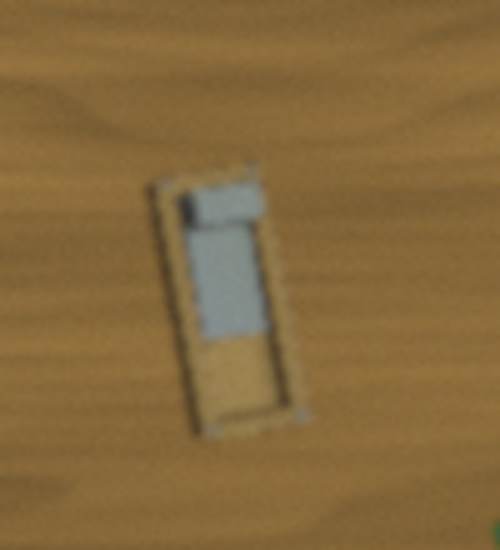

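>>> carry_out(
  increments="0 0 0 -0.05 -0.003 0 0.055;0 0 0 -0.089 -0.006 0.01 0.055;0 0 0 -0.089 -0.006 0.025 0.055;0 0 0 -0.089 -0.006 0.04 0.055;0 0 0 -0.089 -0.006 0.042 0.055",
)

```text
time: 9.82
ee_pos: [0.485, 0.186, 0.0796]
eef_rot: [0.785, -0.619, -0.002, -0.0]
ft_force: [-0.4, 0.2, -0.5]
width: 0.0549
```

```bash
python3 - <<'E'
from h import *
goal(488,178.5,35,-77)
f=np.load("top3.npz");p,d=f['p'],f['d'];X,R,C=cloud("top",p,d)
u=np.array([np.cos(np.radians(188.5)),np.sin(np.radians(188.5))]);v=np.array([-u[1],u[0]])
c=np.array([.5036,-.2132]);B=p[...,0].astype(float)
def prof(zp,ar,br,ax,ks):
    P=C+R*((zp-C[2])/R[...,2])[...,None];q=(P[...,:2]-c)*1000;a=q@u;b=q@v
    m0=(a>ar[0])&(a<ar[1])&(b>br[0])&(b<br[1]);w=a if ax=='a' else b
    print([(k,int(B[m0&(w>k)&(w<=k+2)].mean())) for k in ks], 'z',np.median(X[m0][:,2]).round(4))
prof(.025,(-15,15),(-40,40),'b',range(-30,30,2))
prof(.025,(-10,40),(-10,10),'a',range(0,40,2))
prof(.065,(-56,-46),(-30,30),'b',range(-30,30,2))
prof(.065,(-80,-30),(-10,10),'a',range(-80,-30,2))
for nm,a in dict(leg=((.554,-.205),.04,.055,.075,.065),foot=((.51,-.21),.06,.018,.028,.025)).items():
    o=face("top",p,d,*a); print(nm,o[0].round(1),o[1].round(1),round(o[2],1),o[5].round(4), ((o[0]-c*1000)@u).round(1),((o[0]-c*1000)@v).round(1))
E
```

```text
t9.82 pos [485.  186.   79.6] th -76.5 F [-0.4  0.2 -0.5] w 0.0549 | turn [0.08 0.18 0.49] shift [ 0.0081 -0.0012  0.0446]
[(-30, 56), (-28, 66), (-26, 71), (-24, 75), (-22, 83), (-20, 103), (-18, 120), (-16, 133), (-14, 140), (-12, 140), (-10, 140), (-8, 139), (-6, 138), (-4, 138), (-2, 138), (0, 138), (2, 137), (4, 137), (6, 136), (8, 135), (10, 134), (12, 130), (14, 114), (16, 95), (18, 68), (20, 59), (22, 63), (24, 71), (26, 73), (28, 72)] z 0.025
[(0, 137), (2, 139), (4, 139), (6, 138), (8, 139), (10, 139), (12, 138), (14, 136), (16, 126), (18, 112), (20, 93), (22, 81), (24, 78), (26, 77), (28, 78), (30, 81), (32, 77), (34, 79), (36, 78), (38, 78)] z 0.0238
[(-30, 63), (-28, 59), (-26, 53), (-24, 54), (-22, 69), (-20, 80), (-18, 108), (-16, 132), (-14, 137), (-12, 135), (-10, 137), (-8, 137), (-6, 136), (-4, 136), (-2, 136), (0, 137), (2, 136), (4, 136), (6, 137), (8, 138), (10, 137), (12, 133), (14, 125), (16, 107), (18, 87), (20, 69), (22, 56), (24, 54), (26, 56), (28, 55)] z 0.0635
[(-80, 54), (-78, 54), (-76, 56), (-74, 56), (-72, 59), (-70, 64), (-68, 70), (-66, 73), (-64, 79), (-62, 98), (-60, 115), (-58, 127), (-56, 135), (-54, 136), (-52, 137), (-50, 137), (-48, 139), (-46, 137), (-44, 128), (-42, 121), (-40, 112), (-38, 111), (-36, 130), (-34, 123), (-32, 122)] z 0.0331
leg [ 552.9 -205. ] [20.  37.4] 99.7 0.0647 -49.9 -0.8
foot [ 513.8 -213. ] [39.7 61.6] -168.8 0.0251 -10.1 1.3
```

>>> carry_out(
  increments="0 0 0.5 0.0081 -0.0012 0 0.055;0 0 0.5 0.0081 -0.0012 0.01 0.055;0 0 0.5 0.0081 -0.0012 0.02 0.055;0 0 0.5 0.0081 -0.0012 0.03 0.055;0 0 0.5 0.0081 -0.0012 0.03 0.055",
)

```text
time: 10.45
ee_pos: [0.4873, 0.1784, 0.0486]
eef_rot: [0.783, -0.622, -0.002, 0.0]
ft_force: [-0.1, -0.2, 0.5]
width: 0.0549
```

```bash
python3 - <<'E'
from h import *
goal(488,178.5,35,-77)
E
```

```text
t10.45 pos [487.3 178.4  48.6] th -77.0 F [-0.1 -0.2  0.5] w 0.0549 | turn [0.18 0.19 0.01] shift [ 0.0002 -0.0008  0.0136]
```

>>> carry_out(
  increments="0.2 0.2 0 0 -0.0008 0.006 0.055;0.2 0.2 0 0 -0.0008 0.0125 0.055;0.2 0.2 0 0 -0.0008 0.0125 0.03;0.2 0.2 0 0 -0.0008 0.0125 0.03;0.2 0.2 0 0 -0.0008 0.0125 0.03",
)

```text
time: 11.08
ee_pos: [0.4881, 0.1788, 0.0363]
eef_rot: [0.783, -0.622, 0.0, -0.0]
ft_force: [0.1, 0.6, -0.7]
width: 0.0354
```

>>> carry_out(
  increments="0 0 0 0 0 0 0.03;0 0 0 0 0 0 0.03;0 0 0 0 0 0 0.03;0 0 0 0 0 -0.01 0.03;0 0 0 0 0 -0.02 0.03",
)

```text
time: 11.7
ee_pos: [0.4882, 0.1789, 0.0571]
eef_rot: [0.783, -0.622, 0.0, -0.0]
ft_force: [0.2, 0.9, -1.8]
width: 0.0357
```

```bash
python3 - <<'E'
from h import *
goal(488,178.5,35,-77)
E
```

```text
t11.70 pos [488.2 178.9  57.1] th -77.0 F [ 0.2  0.9 -1.8] w 0.0357 | turn [-0.05  0.    0.02] shift [0.0003 0.0003 0.0221]
```

```bash
python3 - <<'E'
from h import *
goal(455.6,-222,118,-81.5)
E
```

```text
t11.70 pos [488.2 178.9  57.1] th -77.0 F [ 0.2  0.9 -1.8] w 0.0357 | turn [-0.05  0.    4.52] shift [ 0.3832  0.122  -0.061 ]
```

>>> carry_out(
  increments="0 0 0 0 0 -0.05 0.03;0 0 1 0.05 0.016 -0.061 0.03;0 0 2 0.11 0.035 -0.061 0.03;0 0 3 0.17 0.054 -0.061 0.03;0 0 4.5 0.23 0.073 -0.061 0.03",
)

```text
time: 12.32
ee_pos: [0.4688, -0.0623, 0.1192]
eef_rot: [0.757, -0.653, 0.001, -0.001]
ft_force: [1.4, -0.4, -1.7]
width: 0.0358
```

```bash
python3 - <<'E'
from h import *
goal(455.6,-222,118,-81.5)
E
```

```text
t12.32 pos [468.8 -62.3 119.2] th -81.5 F [ 1.4 -0.4 -1.7] w 0.0358 | turn [-0.14 -0.05 -0.01] shift [0.156  0.0366 0.0012]
```

>>> carry_out(
  increments="0 0 0 0.05 0.012 0 0.03;0 0 0 0.1 0.024 0 0.03;0 0 0 0.14 0.034 0 0.03;0 0 0 0.156 0.037 0 0.03;0 0 0 0.156 0.037 0 0.03",
)

```text
time: 12.95
ee_pos: [0.4553, -0.2223, 0.1195]
eef_rot: [0.757, -0.653, 0.001, -0.001]
ft_force: [0.2, 1.6, -1.9]
width: 0.0354
```

```bash
cat >> h.py <<'E'
u0=np.array([np.cos(np.radians(188.5)),np.sin(np.radians(188.5))]);v0=np.array([-u0[1],u0[0]]);c0=np.array([.5036,-.2132])
def prof(p,d,zp,ar,br,ax,ks,n="top"):
    X,R,C=cloud(n,p,d);B=p[...,0].astype(float)
    P=C+R*((zp-C[2])/R[...,2])[...,None];q=(P[...,:2]-c0)*1000;a=q@u0;b=q@v0
    m0=(a>ar[0])&(a<ar[1])&(b>br[0])&(b<br[1]);w=a if ax=='a' else b
    print(' '.join(f"{k+1}:{B[m0&(w>k)&(w<=k+2)].mean():.0f}" for k in ks if (m0&(w>k)&(w<=k+2)).any()), 'z',np.median(X[m0][:,2]).round(4))
def tcp():
    q=(r.read_state()['ee_pos'][:2]-c0)*1000; print('tcp a %.1f b %.1f'%(q@u0,q@v0))
E
python3 - <<'E'
from h import *
goal(455.6,-222,118,-81.5);tcp()
for n in("scene","top"):
    p,d=r.camera(n);np.savez(n+"4.npz",p=p,d=d)
    a=p[130:250,160:310] if n=="scene" else p[180:290,310:410]
    cv2.imwrite(f"pics/{n}4.png",cv2.resize(a,None,fx=5,fy=5,interpolation=cv2.INTER_CUBIC))
z=r.read_state()['ee_pos'][2]-.036-.001
prof(p,d,z+.04,(5,20),(-40,40),'b',range(-34,34,2))
prof(p,d,z+.04,(-30,40),(-10,10),'a',range(-20,40,2))
E
```

```text
t12.95 pos [ 455.3 -222.3  119.5] th -81.6 F [ 0.2  1.6 -1.9] w 0.0354 | turn [-0.16 -0.04 -0.08] shift [-0.0003 -0.0003  0.0015]
tcp a 49.1 b 1.9
-33:71 -31:78 -29:106 -27:92 -25:75 -23:70 -21:66 -19:69 -17:81 -15:56 -13:80 -11:88 -9:97 -7:81 -5:70 -3:75 -1:84 1:115 3:87 5:80 7:83 9:89 11:97 13:82 15:60 17:60 19:55 21:42 23:39 25:44 27:49 29:51 31:47 33:42 z 0.2049
-19:82 -17:85 -15:87 -13:76 -11:86 -9:83 -7:81 -5:79 -3:80 -1:102 1:121 3:134 5:140 7:140 9:133 11:113 13:80 15:47 17:24 19:19 21:16 23:19 25:20 27:17 29:18 31:16 33:18 35:17 37:19 39:19 z 0.1225
```

View pics/scene4.png

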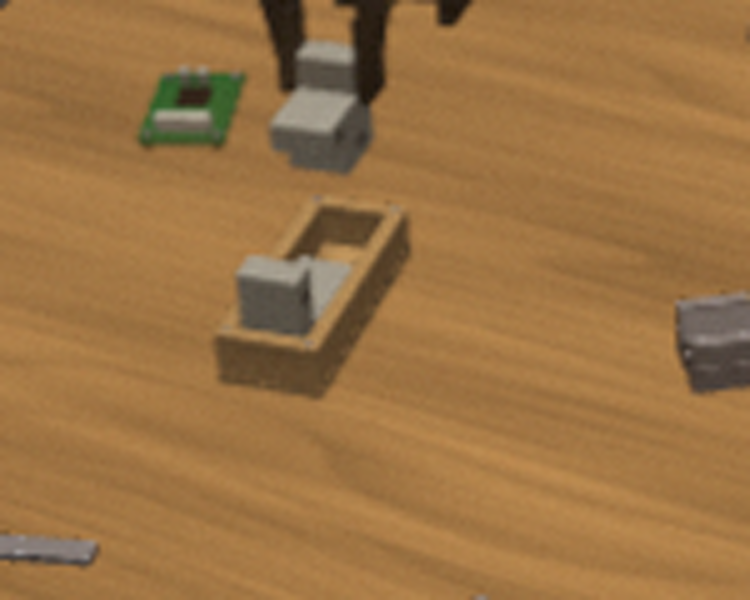

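View pics/top4.png

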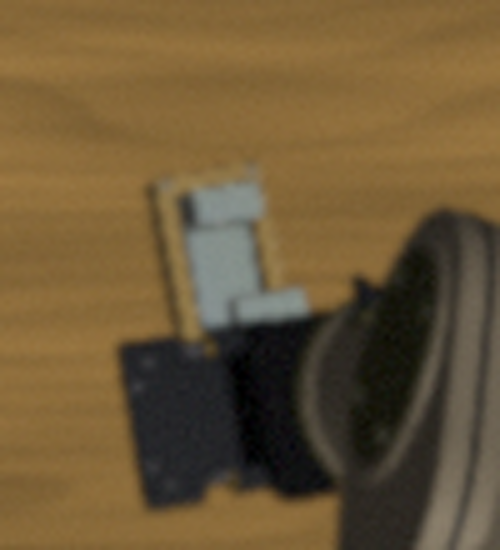

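```bash
python3 - <<'E'
from h import *
f=np.load("top4.npz");p,d=f['p'],f['d'];X,R,C=cloud("top",p,d)
zp=.1195-.036+.04-.001
P=C+R*((zp-C[2])/R[...,2])[...,None];q=(P[...,:2]-c0)*1000;a=q@u0;b=q@v0
m=(X[...,2]>.112)&(X[...,2]<.132)&(abs(b)<26)&(abs(a)<30)
print(m.sum(), [(k+1,round(m[(abs(b)<14)&(a>k)&(a<=k+2)].mean(),2)) for k in range(-8,16,2)])
print([(k+1,round(m[(a>2)&(a<9)&(b>k)&(b<=k+2)].mean(),2)) for k in range(-26,26,2)])
B=p[...,0].astype(float)
print([(k+1,B[(a>2)&(a<9)&(b>k)&(b<=k+2)].mean().round()) for k in range(-26,26,2)])
E
```

```text
74 [(-7, np.float64(0.0)), (-5, np.float64(0.0)), (-3, np.float64(0.0)), (-1, np.float64(0.11)), (1, np.float64(1.0)), (3, np.float64(1.0)), (5, np.float64(1.0)), (7, np.float64(1.0)), (9, np.float64(1.0)), (11, np.float64(1.0)), (13, np.float64(0.22)), (15, np.float64(0.0))]
[(-25, np.float64(0.0)), (-23, np.float64(0.0)), (-21, np.float64(0.33)), (-19, np.float64(1.0)), (-17, np.float64(1.0)), (-15, np.float64(1.0)), (-13, np.float64(1.0)), (-11, np.float64(1.0)), (-9, np.float64(1.0)), (-7, np.float64(1.0)), (-5, np.float64(1.0)), (-3, np.float64(1.0)), (-1, np.float64(1.0)), (1, np.float64(1.0)), (3, np.float64(1.0)), (5, np.float64(1.0)), (7, np.float64(1.0)), (9, np.float64(1.0)), (11, np.float64(1.0)), (13, np.float64(1.0)), (15, np.float64(0.67)), (17, np.float64(0.0)), (19, np.float64(0.0)), (21, np.float64(0.0)), (23, np.float64(0.0)), (25, np.float64(0.0))]
[(-25, np.float64(136.0)), (-23, np.float64(117.0)), (-21, np.float64(96.0)), (-19, np.float64(112.0)), (-17, np.float64(133.0)), (-15, np.float64(134.0)), (-13, np.float64(139.0)), (-11, np.float64(139.0)), (-9, np.float64(138.0)), (-7, np.float64(135.0)), (-5, np.float64(139.0)), (-3, np.float64(140.0)), (-1, np.float64(137.0)), (1, np.float64(141.0)), (3, np.float64(136.0)), (5, np.float64(136.0)), (7, np.float64(136.0)), (9, np.float64(138.0)), (11, np.float64(140.0)), (13, np.float64(135.0)), (15, np.float64(119.0)), (17, np.float64(90.0)), (19, np.float64(68.0)), (21, np.float64(62.0)), (23, np.float64(60.0)), (25, np.float64(60.0))]
```

```bash
python3 - <<'E'
from h import *
goal(454.7,-223.1,80,-82.3)
E
```

```text
t13.05 pos [ 455.7 -220.4  119.4] th -81.4 F [-0.2  0.1 -1.6] w 0.0358 | turn [-0.16 -0.01  0.89] shift [0.0025 0.0015 0.0394]
```

>>> carry_out(
  increments="0 0 0.6 0.0025 0.0015 0.01 0.03;0 0 0.6 0.0025 0.0015 0.025 0.03;0 0 0.6 0.0025 0.0015 0.039 0.03;0 0 0.6 0.0025 0.0015 0.039 0.03;0 0 0.6 0.0025 0.0015 0.039 0.03",
)

```text
time: 13.68
ee_pos: [0.4549, -0.223, 0.0805]
eef_rot: [0.755, -0.656, 0.001, -0.001]
ft_force: [-0.1, -0.9, -1.1]
width: 0.0356
```

```bash
python3 - <<'E'
from h import *
tcp()
for n in("top","scene"):
    p,d=r.camera(n);np.savez(n+"5.npz",p=p,d=d)
    a=p[130:250,160:310] if n=="scene" else p[180:290,310:410]
    cv2.imwrite(f"pics/{n}5.png",cv2.resize(a,None,fx=5,fy=5,interpolation=cv2.INTER_CUBIC))
    if n=="top": zz=r.read_state()['ee_pos'][2]
goal(454.7,-223.1,80,-82);tcp()
f=np.load("top5.npz");p,d=f['p'],f['d'];X,R,C=cloud("top",p,d)
zp=zz-.036+.04-.001
P=C+R*((zp-C[2])/R[...,2])[...,None];q=(P[...,:2]-c0)*1000;a=q@u0;b=q@v0
B=p[...,0].astype(float)
m=(X[...,2]>zp-.01)&(X[...,2]<zp+.01)&(abs(b)<26)&(abs(a)<30)
print([(k+1,round(m[(abs(b)<14)&(a>k)&(a<=k+2)].mean(),2)) for k in range(-8,16,2)])
print([(k+1,round(m[(a>3)&(a<10)&(b>k)&(b<=k+2)].mean(),2),B[(a>3)&(a<10)&(b>k)&(b<=k+2)].mean().round()) for k in range(-26,26,2)])
E
```

```text
tcp a 49.6 b 2.5
t13.78 pos [ 455.1 -223.2   80.9] th -82.0 F [ 0.   0.7 -1.6] w 0.0355 | turn [-0.21 -0.04 -0.01] shift [-0.0002  0.0004  0.0009]
tcp a 49.5 b 2.7
[(-7, np.float64(0.0)), (-5, np.float64(0.0)), (-3, np.float64(0.0)), (-1, np.float64(0.0)), (1, np.float64(0.71)), (3, np.float64(1.0)), (5, np.float64(1.0)), (7, np.float64(1.0)), (9, np.float64(1.0)), (11, np.float64(1.0)), (13, np.float64(0.88)), (15, np.float64(0.0))]
[(-25, np.float64(0.0), np.float64(132.0)), (-23, np.float64(0.0), np.float64(136.0)), (-21, np.float64(0.0), np.float64(115.0)), (-19, np.float64(0.0), np.float64(102.0)), (-17, np.float64(nan), np.float64(nan)), (-15, np.float64(1.0), np.float64(119.0)), (-13, np.float64(1.0), np.float64(135.0)), (-11, np.float64(1.0), np.float64(138.0)), (-9, np.float64(1.0), np.float64(132.0)), (-7, np.float64(1.0), np.float64(138.0)), (-5, np.float64(1.0), np.float64(138.0)), (-3, np.float64(1.0), np.float64(140.0)), (-1, np.float64(1.0), np.float64(139.0)), (1, np.float64(1.0), np.float64(136.0)), (3, np.float64(1.0), np.float64(137.0)), (5, np.float64(1.0), np.float64(138.0)), (7, np.float64(1.0), np.float64(140.0)), (9, np.float64(1.0), np.float64(133.0)), (11, np.float64(1.0), np.float64(138.0)), (13, np.float64(1.0), np.float64(140.0)), (15, np.float64(1.0), np.float64(135.0)), (17, np.float64(1.0), np.float64(124.0)), (19, np.float64(0.0), np.float64(102.0)), (21, np.float64(0.0), np.float64(72.0)), (23, np.float64(0.0), np.float64(56.0)), (25, np.float64(0.0), np.float64(56.0))]<stdin>:15: RuntimeWarning: Mean of empty slice.
  ret = ret.dtype.type(ret / rcount)
```

View pics/scene5.png

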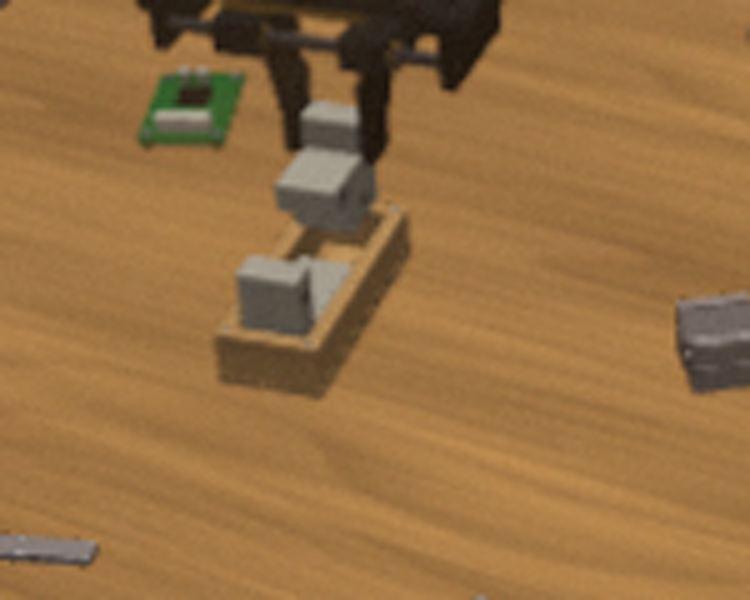

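View pics/top5.png

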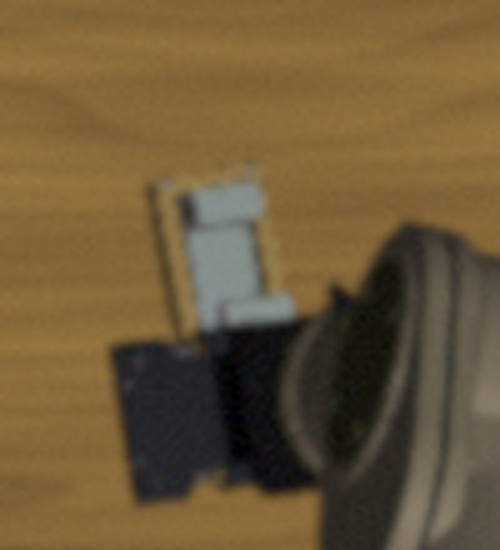

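>>> carry_out(
  increments="0 0 -0.3 -0.001 0.0002 0.002 0.03;0 0 -0.3 -0.001 0.0002 0.008 0.03;0 0 -0.3 -0.001 0.0002 0.014 0.03;0 0 -0.3 -0.001 0.0002 0.016 0.03;0 0 -0.3 -0.001 0.0002 0.016 0.03",
)

```text
time: 14.4
ee_pos: [0.4546, -0.2222, 0.0646]
eef_rot: [0.756, -0.654, 0.001, -0.001]
ft_force: [-1.0, -0.2, -2.1]
width: 0.0358
```

```bash
python3 - <<'E'
from h import *
goal(454.9,-222.1,42,-81.7);tcp()
E
```

```text
t14.40 pos [ 454.6 -222.2   64.6] th -81.7 F [-1.  -0.2 -2.1] w 0.0358 | turn [-0.18 -0.02 -0.01] shift [-0.     -0.0002  0.0226]
tcp a 49.7 b 1.6
```

>>> carry_out(
  increments="0 0 0 0 0 0.003 0.03;0 0 0 0 0 0.006 0.03;0 0 0 0 0 0.009 0.03;0 0 0 0 0 0.012 0.03;0 0 0 0 0 0.013 0.03",
)

```text
time: 15.02
ee_pos: [0.4546, -0.2221, 0.0513]
eef_rot: [0.756, -0.654, 0.001, -0.001]
ft_force: [0.2, 0.6, -1.6]
width: 0.0359
```

```bash
python3 - <<'E'
from h import *
goal(454.9,-222.1,42,-81.7);tcp()
E
```

```text
t15.03 pos [ 454.6 -222.1   51.3] th -81.7 F [ 0.2  0.6 -1.6] w 0.0359 | turn [-0.17 -0.01 -0.  ] shift [ 0.     -0.0003  0.0093]
tcp a 49.8 b 1.6
```

Bottom at ~15 mm, no contact. Down the rest.

>>> carry_out(
  increments="0 0 0 0 0 0.003 0.03;0 0 0 0 0 0.006 0.03;0 0 0 0 0 0.009 0.03;0 0 0 0 0 0.01 0.03;0 0 0 0 0 0.01 0.03",
)

```text
time: 15.65
ee_pos: [0.4547, -0.222, 0.0422]
eef_rot: [0.756, -0.654, 0.001, -0.001]
ft_force: [-5.9, 3.2, 12.4]
width: 0.0356
```

```bash
python3 - <<'E'
from h import *
goal(454.9,-222.1,42,-81.7);tcp()
E
```

```text
t15.65 pos [ 454.7 -222.    42.2] th -81.7 F [-5.9  3.2 12.4] w 0.0356 | turn [-0.16 -0.02 -0.  ] shift [ 0.0001 -0.0002  0.0002]
tcp a 49.6 b 1.5
```

>>> carry_out(
  increments="0 0 0 0 0 0 0.055;0 0 0 0 0 0 0.055;0 0 0 0 0 0 0.055;0 0 0 0 0 -0.04 0.055;0 0 0 0 0 -0.09 0.055",
)

```text
time: 16.27
ee_pos: [0.4537, -0.2217, 0.1324]
eef_rot: [0.756, -0.654, -0.0, -0.001]
ft_force: [0.8, -0.5, -0.1]
width: 0.0549
```

```bash
python3 - <<'E'
from h import *
goal(562,354.5,120,-63.7)
E
```

```text
t16.27 pos [ 453.7 -221.7  132.4] th -81.7 F [ 0.8 -0.5 -0.1] w 0.0549 | turn [ -0.06   0.07 -18.  ] shift [-0.5545 -0.1904  0.0133]
```

>>> carry_out(
  increments="0 0 -3 -0.055 -0.019 0 0.055;0 0 -6 -0.11 -0.038 0 0.055;0 0 -9 -0.166 -0.057 0 0.055;0 0 -12 -0.222 -0.076 0 0.055;0 0 -15 -0.277 -0.095 0 0.055",
)

```text
time: 16.9
ee_pos: [0.5079, 0.0679, 0.133]
eef_rot: [0.836, -0.549, 0.0, -0.001]
ft_force: [1.5, -0.5, -0.0]
width: 0.0552
```

```bash
python3 - <<'E'
from h import *
goal(562,354.5,120,-63.7)
E
```

```text
t16.90 pos [507.9  67.9 133. ] th -66.6 F [ 1.5 -0.5 -0. ] w 0.0552 | turn [-0.1   0.03 -2.92] shift [-0.2416 -0.1634  0.0134]
```

>>> carry_out(
  increments="0 0 -3 -0.05 -0.034 0 0.055;0 0 -3 -0.1 -0.068 0 0.055;0 0 -3 -0.15 -0.102 0 0.055;0 0 -3 -0.2 -0.135 0.005 0.055;0 0 -3 -0.23 -0.156 0.01 0.055",
)

```text
time: 17.52
ee_pos: [0.5592, 0.3443, 0.1229]
eef_rot: [0.85, -0.526, -0.0, -0.001]
ft_force: [1.0, 0.3, 0.1]
width: 0.0552
```

```bash
python3 - <<'E'
from h import *
goal(562,354.5,60,-63.7)
p,d=r.camera("top");np.savez("top6.npz",p=p,d=d)
cv2.imwrite("pics/top6.png",cv2.resize(p[180:290,310:410],None,fx=5,fy=5,interpolation=cv2.INTER_CUBIC))
p,d=r.camera("scene")
cv2.imwrite("pics/scene6.png",cv2.resize(p[130:250,160:310],None,fx=5,fy=5,interpolation=cv2.INTER_CUBIC))
p,d=np.load("top6.npz")['p'],np.load("top6.npz")['d']
prof(p,d,.045,(-20,60),(-10,10),'a',range(-20,72,2))
for nm,a in dict(leg=((.554,-.205),.04,.055,.075,.065),foot=((.52,-.21),.06,.018,.03,.025),ledge=((.47,-.22),.06,.04,.05,.045),sleg=((.455,-.22),.04,.055,.075,.065)).items():
    o=face("top",p,d,*a); print(nm,o[0].round(1),o[1].round(1),round(o[2],1),o[5].round(4),'a',((o[0]-c0*1000)@u0).round(1),'b',((o[0]-c0*1000)@v0).round(1))
E
```

```text
t17.52 pos [559.2 344.3 122.9] th -63.5 F [1.  0.3 0.1] w 0.0552 | turn [-0.1   0.1   0.21] shift [-0.0077 -0.007   0.0629]
-19:137 -17:138 -15:138 -13:137 -11:137 -9:140 -7:138 -5:136 -3:135 -1:132 1:128 3:135 5:141 7:141 9:142 11:142 13:143 15:143 17:143 19:142 21:143 23:143 25:144 27:143 29:143 31:143 33:143 35:142 37:137 39:127 41:122 43:126 45:132 47:140 49:142 51:144 53:146 55:146 57:142 59:128 z 0.0457
leg [ 552.7 -205.5] [19.7 36.5] 102.3 0.0648 a -49.7 b -0.3
foot [ 523.  -211.3] [40.2 43. ] 62.7 0.0247 a -19.5 b 1.0
ledge [ 481.7 -215. ] [34.2 41.7] -177.2 0.0453 a 21.9 b -1.4
sleg [ 453.  -218.6] [19.6 34.7] 100.4 0.0649 a 50.9 b -2.1
```

View pics/top6.png

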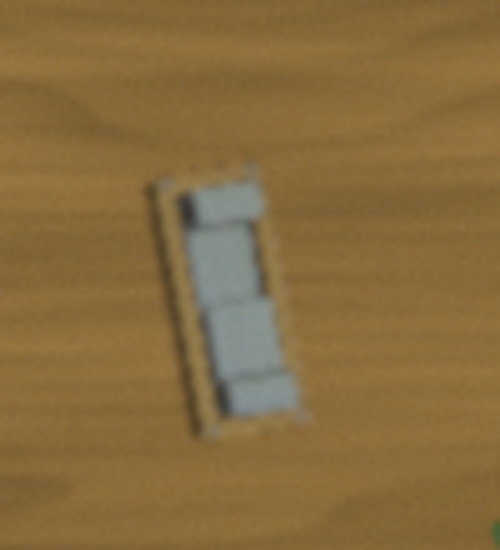

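View pics/scene6.png

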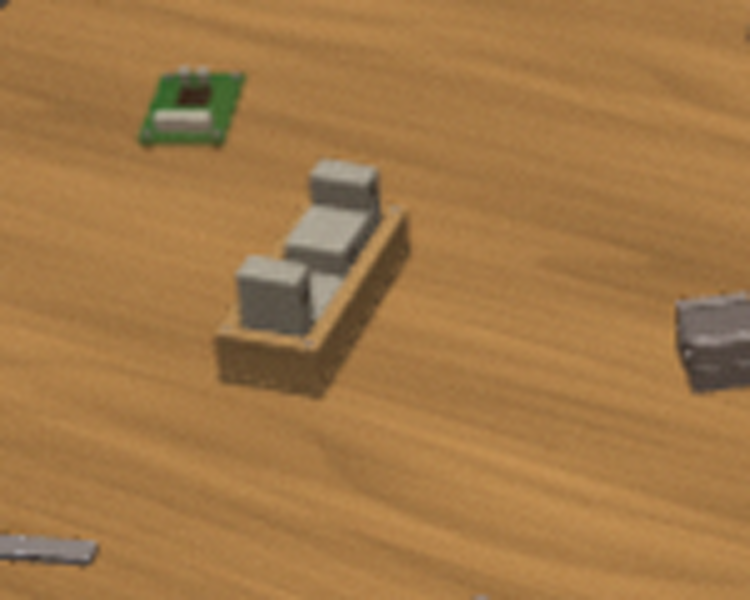

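>>> carry_out(
  increments="0 0 0.2 -0.0077 -0.007 0.02 0.055;0 0 0.2 -0.0077 -0.007 0.04 0.055;0 0 0.2 -0.0077 -0.007 0.058 0.055;0 0 0.2 -0.0077 -0.007 0.058 0.055;0 0 0.2 -0.0077 -0.007 0.058 0.055",
)

```text
time: 18.25
ee_pos: [0.5612, 0.3557, 0.0649]
eef_rot: [0.85, -0.527, -0.001, -0.002]
ft_force: [0.5, 0.2, 0.1]
width: 0.0548
```

```bash
python3 - <<'E'
from h import *
goal(562,354.5,16,-63.7)
p,d=r.camera("scene")
cv2.imwrite("pics/scene7.png",cv2.resize(p[180:300,340:490],None,fx=5,fy=5,interpolation=cv2.INTER_CUBIC))
goal(562,354.5,16,-63.7)
E
```

```text
t18.25 pos [561.2 355.7  64.9] th -63.5 F [0.5 0.2 0.1] w 0.0548 | turn [-0.08  0.2   0.15] shift [ 0.0017 -0.0001  0.0489]
t18.30 pos [561.2 356.   65.2] th -63.5 F [ 0.2 -1.   0.6] w 0.0550 | turn [-0.11  0.21  0.16] shift [0.0019 0.0001 0.0492]
```

View pics/scene7.png

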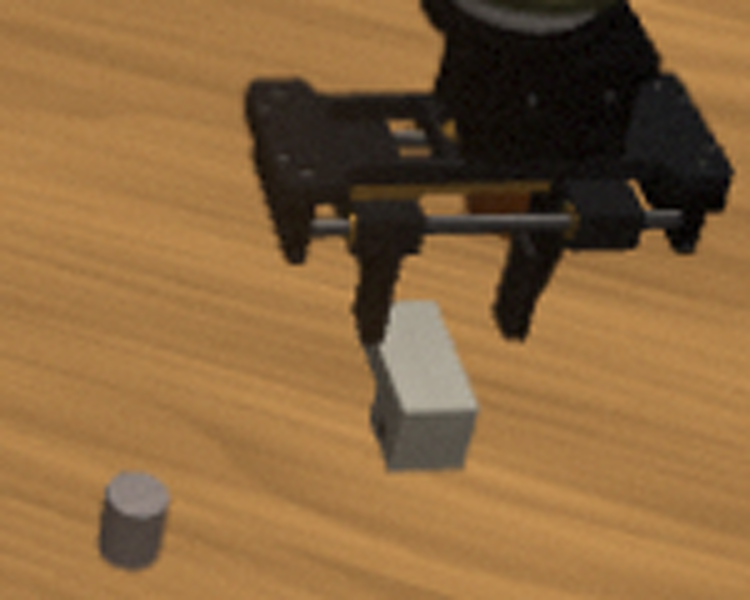

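>>> carry_out(
  increments="0 0.2 0.1 0.0019 0 0.012 0.055;0 0.2 0.1 0.0019 0 0.024 0.055;0 0.2 0.1 0.0019 0 0.036 0.055;0 0.2 0.1 0.0019 0 0.046 0.055;0 0.2 0.1 0.0019 0 0.046 0.055",
)

```text
time: 18.92
ee_pos: [0.5615, 0.3542, 0.018]
eef_rot: [0.85, -0.527, 0.0, -0.0]
ft_force: [-1.0, 1.1, -0.5]
width: 0.0549
```

```bash
python3 - <<'E'
from h import *
goal(562,354.5,16,-63.7)
E
```

```text
t18.93 pos [561.5 354.2  18. ] th -63.6 F [-1.   1.1 -0.5] w 0.0549 | turn [-0.01  0.01  0.08] shift [-0.0001 -0.0006  0.002 ]
```

>>> carry_out(
  increments="0 0 0 0 0 0.001 0.03;0 0 0 0 0 0.001 0.03;0 0 0 0 0 0.001 0.03;0 0 0 0 0 0.001 0.03;0 0 0 0 0 0.001 0.03",
)

```text
time: 19.55
ee_pos: [0.5617, 0.3543, 0.0173]
eef_rot: [0.85, -0.527, 0.0, -0.0]
ft_force: [0.6, 0.5, 2.7]
width: 0.0355
```

>>> carry_out(
  increments="0 0 0 0 0 0 0.03;0 0 0 0 0 -0.03 0.03;0 0 0 0 0 -0.06 0.03;0 0 0 0 0 -0.09 0.03;0 0 0 0 0 -0.11 0.03",
)

```text
time: 20.18
ee_pos: [0.5617, 0.3543, 0.1283]
eef_rot: [0.85, -0.527, 0.0, -0.001]
ft_force: [0.6, 0.8, -2.7]
width: 0.0358
```

```bash
python3 - <<'E'
from h import *
# key centre target a=-19.3; grip x~8 -> tcp a=-11.3 ; b=1.6
t=c0*1000-11.3*u0+1.6*v0; print(t)
goal(t[0],t[1],125,-81.7)
E
```

```text
[ 515.01237431 -213.11217904]
t20.18 pos [561.7 354.3 128.3] th -63.6 F [ 0.6  0.8 -2.7] w 0.0358 | turn [-0.07  0.02 18.07] shift [0.4876 0.2938 0.0029]
```

>>> carry_out(
  increments="0 0 3 0.04 0.024 0 0.03;0 0 6 0.09 0.054 0 0.03;0 0 10 0.14 0.084 0 0.03;0 0 14 0.19 0.115 0 0.03;0 0 18 0.24 0.145 0 0.03",
)

```text
time: 20.8
ee_pos: [0.5376, 0.0727, 0.1278]
eef_rot: [0.756, -0.655, 0.0, -0.0]
ft_force: [0.9, -0.9, -3.2]
width: 0.0358
```

```bash
python3 - <<'E'
from h import *
goal(515,-213.1,125,-81.7)
E
```

```text
t20.80 pos [537.6  72.7 127.8] th -81.8 F [ 0.9 -0.9 -3.2] w 0.0358 | turn [-0.02  0.01 -0.08] shift [0.2796 0.0632 0.0027]
```

>>> carry_out(
  increments="0 0 0 0.05 0.011 0 0.03;0 0 0 0.1 0.022 0 0.03;0 0 0 0.15 0.034 0 0.03;0 0 0 0.2 0.045 0.002 0.03;0 0 0 0.25 0.0565 0.003 0.03",
)

```text
time: 21.42
ee_pos: [0.5167, -0.1844, 0.1243]
eef_rot: [0.756, -0.655, -0.0, 0.0]
ft_force: [1.2, -1.1, -2.8]
width: 0.0359
```

```bash
python3 - <<'E'
from h import *
goal(515,-213.1,107,-81.7)
E
```

```text
t21.43 pos [ 516.7 -184.4  124.3] th -81.8 F [ 1.2 -1.1 -2.8] w 0.0359 | turn [ 0.02  0.02 -0.07] shift [0.0281 0.0058 0.0173]
```

>>> carry_out(
  increments="0 0 0 0.02 0.004 0.005 0.03;0 0 0 0.028 0.006 0.012 0.03;0 0 0 0.028 0.006 0.017 0.03;0 0 0 0.028 0.006 0.017 0.03;0 0 0 0.028 0.006 0.017 0.03",
)

```text
time: 22.05
ee_pos: [0.5152, -0.2117, 0.1075]
eef_rot: [0.757, -0.654, -0.0, -0.0]
ft_force: [-0.3, -0.2, -2.2]
width: 0.0355
```

>>> carry_out(
  increments="0 0 0 0 0 0 0.03;0 0 0 0 0 0 0.03;0 0 0 0 0 0 0.03;0 0 0 0 0 0 0.03;0 0 0 0 0 0 0.03",
)

```text
time: 22.68
ee_pos: [0.5152, -0.2118, 0.1075]
eef_rot: [0.757, -0.654, -0.0, -0.0]
ft_force: [-0.3, -0.2, -2.7]
width: 0.0357
```

```bash
cat > look.py <<'E'
from h import *
import sys
k=sys.argv[1]
tcp()
zz=r.read_state()['ee_pos'][2]
for n in("top","scene"):
    p,d=r.camera(n);np.savez(n+k+".npz",p=p,d=d)
    a=p[130:250,160:310] if n=="scene" else p[180:290,310:410]
    cv2.imwrite(f"pics/{n}{k}.png",cv2.resize(a,None,fx=5,fy=5,interpolation=cv2.INTER_CUBIC))
goal(515,-213.1,85,-81.7);tcp()
f=np.load("top%s.npz"%k);p,d=f['p'],f['d'];X,R,C=cloud("top",p,d)
zp=zz-.0173+.04-.001
P=C+R*((zp-C[2])/R[...,2])[...,None];q=(P[...,:2]-c0)*1000;a=q@u0;b=q@v0
B=p[...,0].astype(float)
m=(X[...,2]>zp-.008)&(X[...,2]<zp+.008)&(abs(b)<26)&(abs(a)<60)
print(m.sum());M=lambda s,w:w[s].mean().round(2) if s.any() else None
print([(k+1,M((abs(b)<14)&(a>k)&(a<=k+2),m)) for k in range(-44,50,2)])
print([(k+1,M((a>10)&(a<32)&(b>k)&(b<=k+2),m),M((a>10)&(a<32)&(b>k)&(b<=k+2),B)) for k in range(-26,26,2)])
E
python3 look.py 8
```

```text
tcp a -11.7 b 0.3
t22.77 pos [ 515.2 -211.8  107.5] th -81.7 F [-0.7 -0.6 -1.7] w 0.0357 | turn [0.   0.03 0.03] shift [0.0013 0.0004 0.0225]
tcp a -11.7 b 0.3
30
[(-43, np.float64(0.0)), (-41, np.float64(0.0)), (-39, np.float64(0.0)), (-37, np.float64(0.0)), (-35, np.float64(0.0)), (-33, np.float64(0.0)), (-31, np.float64(0.0)), (-29, np.float64(0.0)), (-27, np.float64(0.0)), (-25, np.float64(0.0)), (-23, np.float64(0.0)), (-21, np.float64(0.0)), (-19, np.float64(0.0)), (-17, np.float64(0.0)), (-15, np.float64(0.0)), (-13, np.float64(0.0)), (-11, np.float64(0.0)), (-9, np.float64(0.0)), (-7, np.float64(0.0)), (-5, np.float64(0.0)), (-3, np.float64(0.0)), (-1, np.float64(0.0)), (1, np.float64(0.0)), (3, np.float64(0.0)), (5, np.float64(0.0)), (7, np.float64(0.0)), (9, np.float64(0.0)), (11, np.float64(0.0)), (13, np.float64(0.0)), (15, np.float64(0.0)), (17, np.float64(0.0)), (19, np.float64(0.0)), (21, np.float64(0.0)), (23, np.float64(0.11)), (25, np.float64(0.0)), (27, np.float64(0.1)), (29, np.float64(0.44)), (31, np.float64(0.8)), (33, np.float64(0.89)), (35, np.float64(0.11)), 
[... 562 characters left out ...]
at64(0.14), np.float64(48.86)), (-5, np.float64(0.29), np.float64(45.29)), (-3, np.float64(0.14), np.float64(39.71)), (-1, np.float64(0.14), np.float64(41.86)), (1, np.float64(0.12), np.float64(42.75)), (3, np.float64(0.14), np.float64(44.0)), (5, np.float64(0.14), np.float64(41.29)), (7, np.float64(0.0), np.float64(51.14)), (9, np.float64(0.5), np.float64(71.62)), (11, np.float64(0.0), np.float64(68.25)), (13, np.float64(0.0), np.float64(55.29)), (15, np.float64(0.0), np.float64(46.0)), (17, np.float64(0.0), np.float64(39.0)), (19, np.float64(0.0), np.float64(35.0)), (21, np.float64(0.0), np.float64(34.75)), (23, np.float64(0.0), np.float64(34.29)), (25, np.float64(0.0), np.float64(34.14))]
```

View pics/scene8.png

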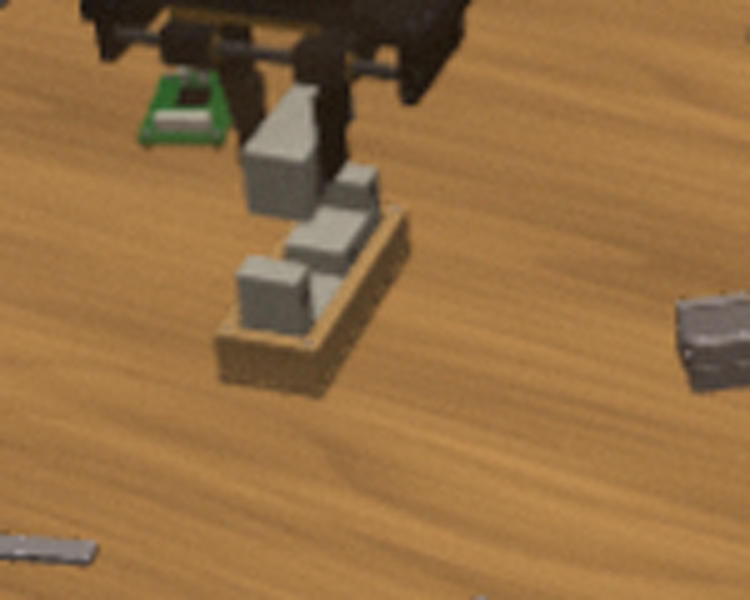

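View pics/top8.png

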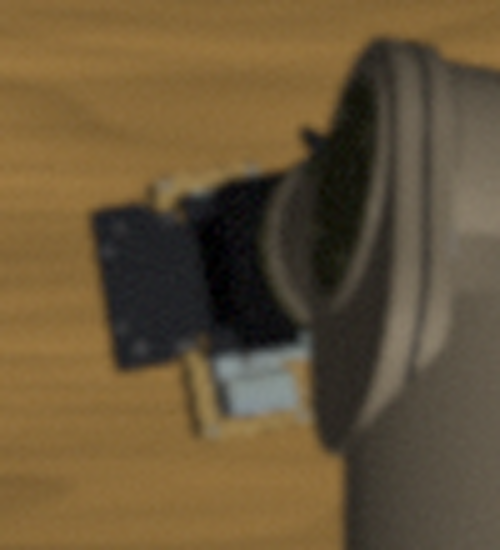

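```bash
python3 - <<'E'
from h import *
f=np.load("scene8.npz");p,d=f['p'],f['d'];X,R,C=cloud("scene",p,d)
def pt(nm,x,y,z):
    P=plane(R,C,160+(x-2)/5,130+(y-2)/5,z); q=(P[:2]-c0)*1000; print(nm,'a %.1f b %.1f'%(q@u0,q@v0))
for a in [("key bot L",250,211,.0902),("key bot R",313,219,.0902),("key top L",244,151,.1302),("key top R",318,160,.1302),
 ("ang top L",238,274,.066),("ang top R",307,294,.066),("ledge top L",286,243,.046),("ledge topR",346,254,.046),("box top L",217,337,.033),("box top R",322,347,.033),("box far R",409,211,.033)]: pt(*a)
cv2.imwrite("pics/sz8.png",cv2.resize(p[140:205,195:245],None,fx=11,fy=9,interpolation=cv2.INTER_CUBIC))
E
```

```text
key bot L a -36.1 b 18.4
key bot R a -34.1 b -17.1
key top L a -39.6 b 15.8
key top R a -37.4 b -24.9
ang top L a -60.6 b 17.3
ang top R a -67.6 b -25.4
ledge top L a 0.6 b 17.5
ledge topR a -0.4 b -18.8
box top L a -75.4 b 26.8
box top R a -68.1 b -31.1
box far R a 67.9 b -29.4
```

View pics/sz8.png

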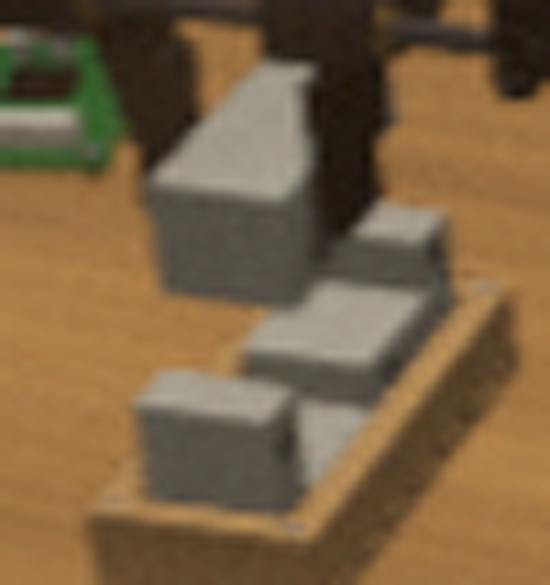

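>>> carry_out(
  increments="0 0 0 0.0013 0.0015 0.008 0.03;0 0 0 0.0013 0.0015 0.016 0.03;0 0 0 0.0013 0.0015 0.0165 0.03;0 0 0 0.0013 0.0015 0.0165 0.03;0 0 0 0.0013 0.0015 0.0165 0.03",
)

```text
time: 23.4
ee_pos: [0.5141, -0.2132, 0.0912]
eef_rot: [0.757, -0.654, -0.0, -0.0]
ft_force: [0.9, -0.1, -2.2]
width: 0.0355
```

```bash
python3 look.py 9 | cut -c1-300; python3 - <<'E'
from h import *
p=np.load("scene9.npz")['p']
cv2.imwrite("pics/sz9.png",cv2.resize(p[145:205,195:245],None,fx=14,fy=10,interpolation=cv2.INTER_CUBIC))
E
```

```text
tcp a -10.4 b 1.6
t23.50 pos [ 514.1 -213.3   91.3] th -81.7 F [-0.5  0.2 -2.5] w 0.0357 | turn [-0.03  0.02  0.03] shift [-0.     -0.0009  0.0063]
tcp a -10.4 b 1.6
26
[(-43, np.float64(0.0)), (-41, np.float64(0.0)), (-39, np.float64(0.0)), (-37, np.float64(0.0)), (-35, np.float64(0.0)), (-33, np.float64(0.0)), (-31, np.float64(0.0)), (-29, np.float64(0.0)), (-27, np.float64(0.0)), (-25, np.float64(0.0)), (-23, np.float64(0.0)), (-21, np.float64(0.0)), (-19, np.fl
[(-25, np.float64(0.0), np.float64(37.57)), (-23, np.float64(0.0), np.float64(47.38)), (-21, np.float64(0.0), np.float64(45.14)), (-19, np.float64(0.0), np.float64(35.29)), (-17, np.float64(0.14), np.float64(33.29)), (-15, np.float64(0.0), np.float64(30.57)), (-13, np.float64(0.0), np.float64(32.71)
```

View pics/sz9.png

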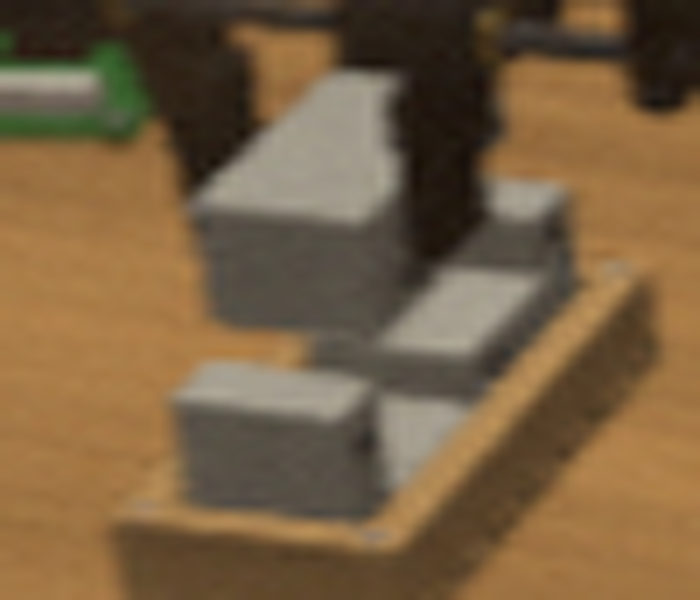

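```bash
python3 - <<'E'
from h import *
f=np.load("scene9.npz");p,d=f['p'],f['d'];X,R,C=cloud("scene",p,d)
for nm,x,y,z in [("keytop",200,208,.114),("keytop",360,219,.114),("keybot",215,320,.074),("keybot",370,332,.074),("ang outer",178,400,.066),("ang outer",340,416,.066),("ang inner",210,363,.066),("ang inner",370,380,.066),("ledge",385,350,.046),("ledge",476,356,.046),("step leg inner",490,213,.066),("step leg inner",545,217,.066),("step leg outer",500,182,.066),("step leg outer",560,186,.066)]:
    P=plane(R,C,195+(x+.5)/14-.5,145+(y+.5)/10-.5,z); q=(P[:2]-c0)*1000; print(nm,'a %.1f b %.1f'%(q@u0,q@v0))
f=np.load("top9.npz");p,d=f['p'],f['d'];X,R,C=cloud("top",p,d)
zp=.1131
P=C+R*((zp-C[2])/R[...,2])[...,None];q=(P[...,:2]-c0)*1000;a=q@u0;b=q@v0
for k in range(20,44,2):
    s=(abs(b)<14)&(a>k)&(a<=k+2); print(k+1,(np.median(X[s][:,2])*1000).round(), ((X[s][:,2]>.104)&(X[s][:,2]<.122)).mean().round(2),end=' | ')
E
```

```text
keytop a -41.0 b 15.9
keytop a -37.8 b -15.3
keybot a -35.0 b 19.8
keybot a -32.1 b -11.3
ang outer a -61.3 b 16.8
ang outer a -59.7 b -15.8
ang inner a -43.5 b 18.0
ang inner a -42.6 b -14.9
ledge a -1.7 b 0.9
ledge a 0.5 b -17.6
step leg inner a 40.7 b -6.1
step leg inner a 41.8 b -17.6
step leg outer a 56.5 b -2.0
step leg outer a 57.7 b -14.6
21 261.0 0.0 | 23 260.0 0.0 | 25 260.0 0.0 | 27 261.0 0.11 | 29 261.0 0.11 | 31 115.0 0.67 | 33 114.0 0.9 | 35 113.0 0.86 | 37 46.0 0.0 | 39 46.0 0.0 | 41 65.0 0.0 | 43 65.0 0.0 |
```

```bash
python3 - <<'E'
from h import *
f=np.load("scene9.npz");p,d=f['p'],f['d'];X,R,C=cloud("scene",p,d)
q=(X[...,:2]-c0)*1000;a=q@u0;b=q@v0;z=X[...,2]*1000
m=(z>105)&(z<124)&(abs(b)<13)&(a>-36)&(a<0)
A=np.c_[a[m],b[m],np.ones(m.sum())];print(m.sum(),np.linalg.lstsq(A,z[m],rcond=None)[0], np.median(z[m]))
# end face of key: points z 80..108
for lo,hi in((78,88),(88,98),(98,108)):
    m=(z>lo)&(z<hi)&(abs(b)<13)&(a>-60)&(a<0); print('keyface',lo,m.sum(),np.median(a[m]))
for lo,hi in((40,48),(48,56),(56,63)):
    m=(z>lo)&(z<hi)&(abs(b)<13)&(a>-80)&(a<-45); print('angleface',lo,m.sum(),np.median(a[m]))
for lo,hi in((32,42),):
    m=(z>lo)&(z<hi)&(abs(b)<16)&(a>-20)&(a<20); print('ledgeface',lo,m.sum(),np.median(a[m]))
for lo,hi in((49,63),):
    m=(z>lo)&(z<hi)&(abs(b)<18)&(a>30)&(a<60); print('stepleg',lo,m.sum(),np.median(a[m]))
E
```

```text
71 [ 4.58651098e-02 -1.86613372e-02  1.15442730e+02] 114.68321337730592
keyface 78 28 -37.9085455822981
keyface 88 24 -38.09305466663167
keyface 98 30 -38.1274983398236
angleface 40 18 -60.597311347654916
angleface 48 23 -60.914324596560036
angleface 56 18 -60.84813912129084
ledgeface 32 35 1.8132087134802295
stepleg 49 39 41.406622031137665
```

>>> carry_out(
  increments="0 0 0 0 0.0004 0.005 0.03;0 0 0 0 0.0004 0.01 0.03;0 0 0 0 0.0004 0.015 0.03;0 0 0 0 0.0004 0.02 0.03;0 0 0 0 0.0004 0.022 0.03",
)

```text
time: 24.12
ee_pos: [0.5135, -0.2132, 0.0688]
eef_rot: [0.757, -0.654, -0.0, -0.0]
ft_force: [-0.4, 0.0, -3.3]
width: 0.0358
```

```bash
python3 - <<'E'
from h import *
goal(514.1,-213.3,43.3,-81.7);tcp()
E
```

```text
t24.12 pos [ 513.5 -213.2   68.8] th -81.7 F [-0.4  0.  -3.3] w 0.0358 | turn [0.   0.04 0.04] shift [ 0.0002 -0.0006  0.0255]
tcp a -9.8 b 1.5
```

>>> carry_out(
  increments="0 0 0 0 0 0.005 0.03;0 0 0 0 0 0.01 0.03;0 0 0 0 0 0.014 0.03;0 0 0 0 0 0.018 0.03;0 0 0 0 0 0.02 0.03",
)

```text
time: 24.75
ee_pos: [0.5134, -0.2132, 0.0484]
eef_rot: [0.757, -0.654, -0.0, -0.0]
ft_force: [0.3, 0.4, -2.7]
width: 0.0357
```

```bash
python3 - <<'E'
from h import *
goal(513.5,-213.3,43.3,-81.7);tcp()
E
```

```text
t24.75 pos [ 513.4 -213.2   48.4] th -81.7 F [ 0.3  0.4 -2.7] w 0.0357 | turn [0.02 0.05 0.04] shift [ 0.0002 -0.0001  0.0051]
tcp a -9.7 b 1.4
```

>>> carry_out(
  increments="0 0 0 0 0 0.002 0.03;0 0 0 0 0 0.004 0.03;0 0 0 0 0 0.005 0.03;0 0 0 0 0 0.0055 0.03;0 0 0 0 0 0.0055 0.03",
)

```text
time: 25.38
ee_pos: [0.5134, -0.2132, 0.0433]
eef_rot: [0.757, -0.654, -0.0, -0.0]
ft_force: [-2.5, 0.6, 3.2]
width: 0.0356
```

```bash
python3 - <<'E'
from h import *
goal(513.5,-213.3,43.3,-81.7);tcp()
E
```

```text
t25.38 pos [ 513.4 -213.2   43.3] th -81.7 F [-2.5  0.6  3.2] w 0.0356 | turn [0.02 0.04 0.03] shift [ 0.0001 -0.0001 -0.    ]
tcp a -9.7 b 1.4
```

Seated at the expected height (43.3 mm). Release and back off.

>>> carry_out(
  increments="0 0 0 0 0 0 0.055;0 0 0 0 0 0 0.055;0 0 0 0 0 0 0.055;0 0 0 0 0 -0.04 0.055;0 0 0 0 0 -0.09 0.055",
)

```text
time: 26.0
ee_pos: [0.5127, -0.2129, 0.1334]
eef_rot: [0.757, -0.654, -0.001, 0.0]
ft_force: [1.4, -1.6, -0.1]
width: 0.055
```

>>> carry_out(
  increments="0 0 0 -0.05 0 -0.06 0.055;0 0 0 -0.1 0 -0.06 0.055;0 0 0 -0.16 0 -0.06 0.055;0 0 0 -0.2 0 -0.06 0.055;0 0 0 -0.2 0 -0.06 0.055",
)

```text
time: 26.62
ee_pos: [0.4836, -0.0119, 0.1943]
eef_rot: [0.758, -0.652, -0.001, -0.0]
ft_force: [-0.1, 0.4, 1.3]
width: 0.0553
```

```bash
python3 - <<'E'
from h import *
print(r.read_state()['time'],r.read_state()['ft_force'])
D={}
for n in("top","scene"):
    p,d=r.camera(n);D[n]=(p,d)
    a=p[130:250,160:310] if n=="scene" else p[180:290,310:410]
    cv2.imwrite(f"pics/{n}10.png",cv2.resize(a,None,fx=5,fy=5,interpolation=cv2.INTER_CUBIC))
    p0=np.load(n+"0.npz")['p']
    cv2.imwrite(f"pics/{n}full.png",p)
p,d=D["top"];X,R,C=cloud("top",p,d)
P=C+R*((.065-C[2])/R[...,2])[...,None];q=(P[...,:2]-c0)*1000;a=q@u0;b=q@v0
for lo,hi in((-60,-45),(-36,-22),(-22,-8),(-5,10),(10,30),(44,58)):
    s=(abs(b)<12)&(a>lo)&(a<hi);print(lo,hi,(np.median(X[s][:,2])*1000).round(1),X[s][:,2].std().round(4))
E
```

```text
26.625 [-0.0852155   0.44336985  1.31601109]
-60 -45 65.5 0.1412
-36 -22 65.3 0.0018
-22 -8 64.6 0.0017
-5 10 65.8 0.1385
10 30 65.4 0.002
44 58 65.5 0.0014
```

View pics/scene10.png

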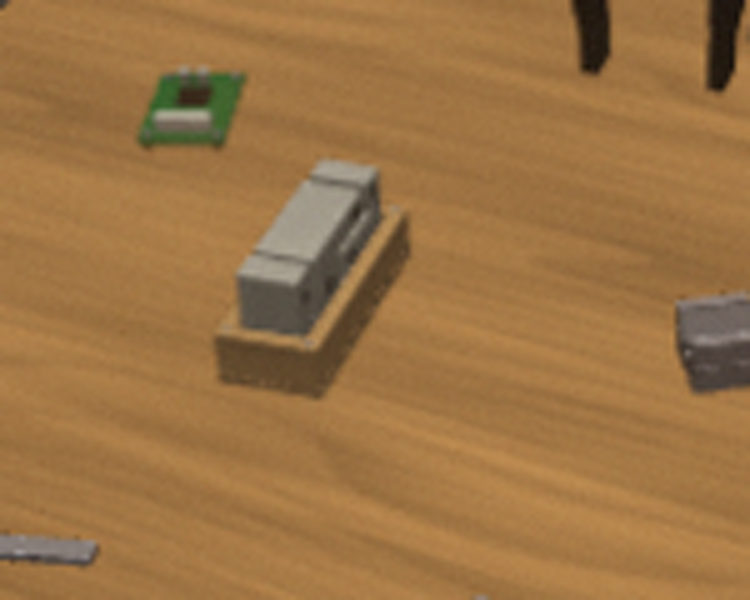

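View pics/topfull.png

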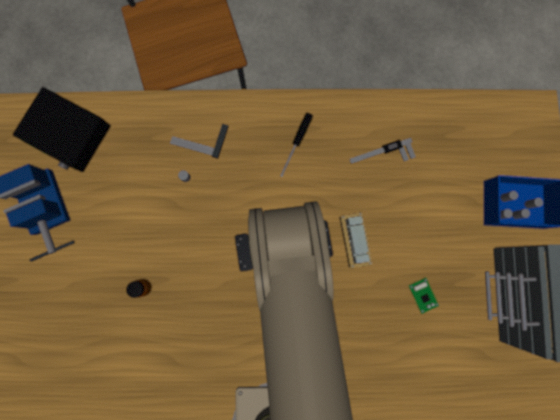

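The scene crop shows the box at about (310,270) with all three blocks interlocked and level. The full top view shows the packed box at (356,240) and the visible bystanders where they started: stub (184,176), jar (139,288), board (424,295) and caliper (390,150). Tops read 64.6–65.8 mm against an expected 66 mm, and this camera reads about 1 mm low.

```bash
python3 -c "
from bench import r
print(r.read_state()['joint_vel'].round(3)); print(r.close_job())"
```

```text
[ 0.017  0.01   0.022 -0.004  0.002  0.002  0.001]
the job is handed in; nothing more can be done
None
```

The three blocks are packed in the box, interlocked and released. I put the angle in first, then the step block with its ledge over the angle's foot, then the key on top. I handed the job in at about 27 s.

**Seating:** each block touched down within a few tenths of a millimetre of the expected height, with at most about 12 N vertical force at touchdown. In the final top view the tops read 64.6–65.8 mm above the table; the nominal height is 66 mm and that camera reads about 1 mm low. The final scene picture shows the set level and interlocked.

**Bystanders:** in the final pictures the driver, square, stub, jar, board and caliper look unmoved by eye. The V-block was hidden under the arm in the last top view, but it looks in place in the scene view. I did not measure any of them against their starting positions.

**Disagreements:**
- Before placing the key, hand-picked edges in the scene picture put its end face up to about 6 mm apart between top and bottom. Depth readings from both cameras agreed instead, and I used those.
- The top camera read about 1.5 mm off the robot across the box, so I corrected for that when placing.

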